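# Stand the domino box in the caddy, label out

### The arm

A 6-joint arm with a two-finger parallel gripper is mounted at the origin on the work surface. World frame = base frame: x ahead of the robot, y to its left, z up, the work surface at z = 0. Lengths are in m, angles in rad, forces in N, time in s.
With the tool pointing down it reaches from about 0.25 to 0.775 m from the base axis. Payload 4 kg.
Tool frame: the origin (TCP) lies at the very end of the fingers, on their centre line; the grasp point (between the pads) lies 19 mm behind it (robot.grip_point_offset is the distance from the TCP to the grasp point, in m); z points along the fingers, x is the direction in which the jaws open and shut, and the axes are right-handed (so a half turn about z gives the same grasp; the last joint's range is limited). The gripper opens to 94 mm and grips with 3 to 60 N. Pads are 16 mm wide; open, the fingers measure 119 mm over their backs; the gripper's body (75 mm by 177 mm) begins 78 mm behind the grasp point.
Start: joints at [-1.322, 0.087, 1.371, -0, 1.684, -0.103], TCP at [0.19, -0.516, 0.206] pointing down, gripper open.
Joint ranges: [-3.1, 3.1], [-0.76, 2.03], [0.27, 2.55], [-1.08, 4.22], [0.17, 2.65], [-2.57, 2.57]. Speed limits (rad/s): [2.79, 2.79, 3.14, 3.14, 3.14, 3.14].

### API

Orientations are given as [roll, pitch, yaw] about the fixed x, y, z axes, in that order (R = Rz(yaw) Ry(pitch) Rx(roll)).
In Python, from bench import robot gives the robot as it stands.
- The arm moves only by the shell command python3 -m inch 'ROWS'. ROWS is text: rows parted by semicolons, each of 5 numbers parted by spaces: the shift along the tool's x, y, z in cm, then the turn about the tool's z in rad, then the closure, from 0 (fully open) to 1 (shut). In form: tx ty tz spin claw; .... A call has 1 to 20 rows; each row is the pose to reach, as a shift and turn from the pose measured when the call began, along the tool's axes at that moment; what a row does not reach only later rows make up. A row lasts 1/12 s, in which the tool goes at most 41.7 mm and 7.16 degrees, less where a joint would pass 70% of its speed; a pose out of reach is approached as far as the arm can. A call with a gripper value outside its range is refused whole. The fingers move at their own pace and stop on an object; the grip force is fixed at half the most. Time passes only in rows, so rows that repeat a pose let the fingers close. It gives the time, the measured TCP pose, the force and the opening at its end, in the units of the state.
- robot.get_obs(): the state, without advancing time (a new reading comes with each control period).
- robot.snapshot(name): name is "side" or "top"; returns (picture, depth): 480x640x3 uint8, blue, green, red; 480x640 float32, m along the optical axis (not along the pixel's ray), 0 where there is no reading.
- robot.camera_info(name): a dict with "K" (3x3 intrinsics, pixels), "extrinsics" (4x4, takes a point from world to camera coordinates). Camera axes: x right, y down, z forward; pixel columns grow to the right and rows downward; lengths in m; the calibration is good to about 2 mm. A picture is of the moment at which its call begins. camera_info takes no time and is no camera call.
- robot.close_job(): hands the job in, once; it reports no verdict.
The state is a dict: "time": time; "joint_positions": joint angles; "qvel": joint speeds; "joint_torque": joint torques, N m; "tool_pos": TCP position; "ee_rot": TCP orientation; "wrist_force": force on the tool from outside, world axes, zero at the start; "wrist_torque": the same for the moment, N m; "width": finger opening in m.
Only numpy, scipy, OpenCV 4.12 (cv2) and the standard library are available. Lean on these libraries where they do the work, as an engineer would, in place of code of your own. Each camera call takes 0.05 s, during which the arm holds its last target.

### The job

Stand the domino box that lies on the marble upright on its base on the slab, and let go of it so that its tiles settle. Then take it again and lower it, without dropping it, onto the cork pad in the caddy's upper tier: standing upright with its lid up, centred on the pad, its blue label facing squarely out of the caddy's front. Leave the other box, the glass, the dish and the fan knob as they are.

Things in the scene. Friction and masses are not known exactly. Their poses are not given: they have to be found in the camera images.
- tilebox_centre (a point): Centre of the rigid closed white domino box to place: 100 tall, 48 wide, 40 deep (mm), 0.25 kg, black lid (top 15 mm). One 48 x 100 face has the blue label with white pips. x runs from base to lid, y across the 48 mm width, z out of the label face. Starts lying flat on the slab, label up (centre 20 mm up), lid end towards the robot (within about 45 degrees).
- tilebox_label (a point): Point in the middle of the box's label face, 20 mm from the box's centre along its z; same axes.
- pad_top (a point): Centre of the top of the brown cork pad, 48 mm (x) by 56 mm (y), 4 mm thick, fixed on the floor of the free bay in the caddy's upper tier. Its x axis points straight out of the caddy's front, z up. The pad's top is about 104 mm above the slab.
- caddy: Fixed two-tier caddy, 140 (x) by 240 (y) mm; origin under its centre on the slab; x points out of its front (opposite the high back wall, roughly away from the robot), z up. Green upper tray: floor 100 mm up, wall tops 131 mm up (back wall 157), divider across the middle: two bays centred 59 mm either side along y, one with the cork pad, the other with the red-lidded box; sides vary.
- otherbox_centre (a point): Centre of the other white box, same size, red lid and orange label, standing loose in the other bay with its label out of the front. z up, x out of its label. Leave alone.
- glass: Empty short glass, 72 mm across, 85 mm tall, origin under its centre, z up. Leave alone.
- dish: Blue ceramic dish with a few tiles in it, 112 mm across, 24 mm tall, origin under its centre. Leave alone.
- fan (a joint): Turn (rad) of the chrome fan control's knob; 0 at the start. Leave alone.
- fan_grip (a point): Point on the axis of the fan control's knob, at its grip height.
Mind the look-alikes: they are no part of the job. Leave any green, pink or yellow look-alike of the part that bears otherbox_centre alone.

How it is judged:
On the way, in this order (a step that is already met when the one before it is completed fails the run):
1. the box stands upright on the slab, lid up, let go (angle between tilebox_centre's own x axis and vertical below 0.1 rad and height (world z) of tilebox_centre below 0.055 m and contact force between the fingers and tilebox below 0.1 N), for 0.2 s.
2. the box is lowered in the grip to within 12 mm of the pad (horizontal distance between tilebox_centre and pad_top below 0.025 m and z of tilebox_centre in the frame of pad_top below 0.062 m and angle between tilebox_centre's own x axis and vertical below 0.25 rad and contact force between the fingers and tilebox above 0.5 N), for 0.02 s.
At the end, for the whole second after the job is handed in: The box stands at rest on the cork pad, released: within 15 mm of the pad's centre, upright with lid up within 0.1 rad, label facing out of the caddy's front within 0.25 rad; the other box within 15 mm of its start and upright (horizontal distance between tilebox_centre and pad_top below 0.015 m and z of tilebox_centre in the frame of pad_top between 0.045 and 0.054 m and angle between tilebox_centre's own x axis and vertical below 0.1 rad and angle between the z axis of tilebox_centre and the x axis of pad_top, either way round below 0.25 rad and x of tilebox_label in the frame of pad_top above 0.003 m and linear speed of tilebox below 0.02 m/s and contact force between the fingers and tilebox below 0.1 N and distance of otherbox_centre from where it was at the start of the episode below 0.015 m and angle between otherbox_centre's own z axis and vertical below 0.1 rad); the robot touches nothing.
It fails at once if the other box is shifted by over 25 mm (distance of otherbox_centre from where it was at the start of the episode above 0.025 m).
It fails at once if the glass is shifted by over 25 mm or tipped (distance of glass from where it was at the start of the episode above 0.025 m or angle between glass's own z axis and vertical above 0.3 rad).
It fails at once if the dish is shifted by over 25 mm (distance of dish from where it was at the start of the episode above 0.025 m).
It fails at once if the fan knob is turned by over 0.2 rad (value of joint fan above 0.2 rad).
It also fails if it takes over 56 s, if anything falls off the work surface, if the arm or the gripper's body presses on something with over 40 N, if the wrist force passes 120 N, or if a joint passes its speed limit or range.

## Working session

There is one attempt and no reset: what is moved stays moved. The work goes in short steps, Python scripts to look and compute and a shell command to move; the robot and the scene stay as the last step left them, time stands still between calls to the robot, and variables do not carry over. Pictures are saved under pics/ and viewed, and the job is handed in when it is done.

```bash
ls; mkdir -p pics
python3 - <<'E'
from bench import robot
import cv2,numpy as np
for n in("side","top"):
    p,d=robot.snapshot(n); cv2.imwrite(f"pics/{n}0.png",p); np.save(f"pics/{n}0.npy",d)
    c=robot.camera_info(n); print(n,np.round(c["K"],1).tolist(),np.round(c["extrinsics"],3).tolist())
print(robot.get_obs(), robot.grip_point_offset)
E
```

```text
pics
side [[459.0, 0.0, 318.8], [0.0, 459.0, 238.0], [0.0, 0.0, 1.0]] [[-0.993, -0.121, 0.016, 0.611], [-0.098, 0.708, -0.699, 0.134], [0.073, -0.695, -0.715, 1.032], [0.0, 0.0, 0.0, 1.0]]
top [[607.8, 0.0, 316.5], [0.0, 607.8, 241.2], [0.0, 0.0, 1.0]] [[0.023, -1.0, 0.002, 0.031], [-0.983, -0.023, -0.184, 0.621], [0.184, 0.003, -0.983, 1.182], [0.0, 0.0, 0.0, 1.0]]
{'time': 0.1, 'joint_positions': array([-1.32208952e+00,  8.79194985e-02,  1.37207529e+00, -1.77116897e-05,
        1.68361948e+00, -1.03109329e-01]), 'qvel': array([ 0.00037049, -0.0021993 , -0.00439191,  0.0024686 ,  0.00041779,
       -0.00055888]), 'joint_torque': array([ 1.90404600e-03, -3.41251051e+01, -3.03301406e+01,  7.20663043e-02,
        3.04384518e-02, -1.02060906e-04]), 'tool_pos': array([ 0.18939513, -0.51583796,  0.20441436]), 'ee_rot': array([-3.14140208e+00,  2.01269306e-03, -1.21898197e+00]), 'wrist_force': array([-0.09482723, -0.18094652, -0.30920509]), 'wrist_torque': array([-0.01487849,  0.01797099, -0.05182766]), 'width': 0.09382889696992147} 0.0188
```

View pics/side0.png

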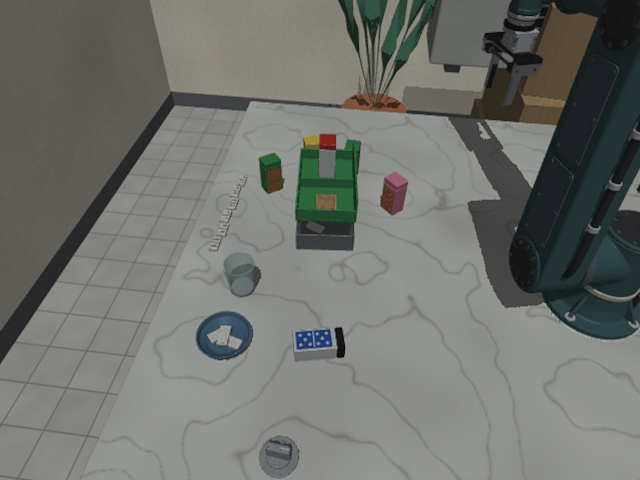

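View pics/top0.png

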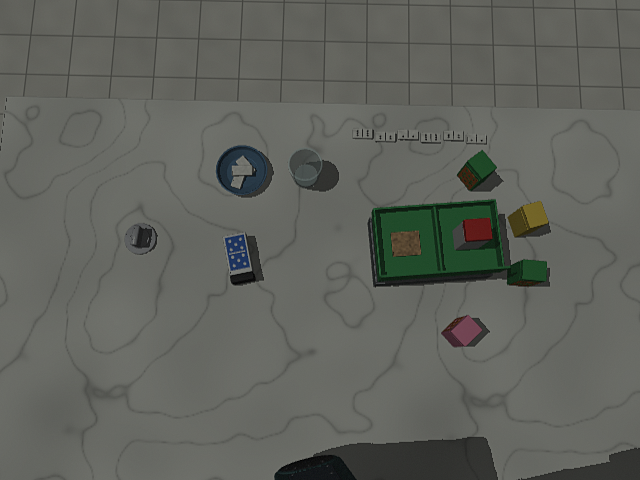

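The side view shows the box lying at about (318,343), lid to the right. The pad is at (326,202) in the green caddy. In the top view the box is at (240,258) and the pad at (405,243). The glass, dish and knob are well clear of both. Next I'll measure.

```bash
cat > h.py <<'E'
import cv2,numpy as np
from bench import robot
C={n:robot.camera_info(n) for n in("side","top")}
def rays(n,px):
    K=np.array(C[n]["K"]);E=np.array(C[n]["extrinsics"]);px=np.atleast_2d(np.asarray(px,float))
    d=np.c_[(px-K[:2,2])/[K[0,0],K[1,1]],np.ones(len(px))]@E[:3,:3]
    return -E[:3,:3].T@E[:3,3],d
def plane(n,px,z):
    o,d=rays(n,px); return o+d*((z-o[2])/d[:,2])[:,None]
def tri(p1,p2):
    o,d=rays("side",p1);q,e=rays("top",p2);d=d[0]/np.linalg.norm(d);e=e[0]/np.linalg.norm(e)
    s=np.linalg.lstsq(np.c_[d,-e],q-o,rcond=None)[0]
    a,b=o+s[0]*d,q+s[1]*e; return (a+b)/2,np.linalg.norm(a-b)
def cloud(n,dep,mask):
    v,u=np.nonzero(mask&(dep>0)); o,d=rays(n,np.c_[u,v]); return o+d*dep[v,u][:,None]
def mask(img,lo,hi,roi):
    m=cv2.inRange(cv2.cvtColor(img,cv2.COLOR_BGR2HSV),np.array(lo),np.array(hi))
    z=np.zeros_like(m);x0,y0,x1,y1=roi;z[y0:y1,x0:x1]=m[y0:y1,x0:x1]
    m=cv2.morphologyEx(z,cv2.MORPH_CLOSE,np.ones((7,7)))
    k,l,s,c=cv2.connectedComponentsWithStats(m)
    return l==1+np.argmax(s[1:,4])
def rect(m):
    c=max(cv2.findContours(m.astype(np.uint8),0,1)[0],key=cv2.contourArea)
    return cv2.boxPoints(cv2.minAreaRect(c)),c
E
python3 - <<'E'
from h import *
I={n:cv2.imread(f"pics/{n}0.png") for n in C};D={n:np.load(f"pics/{n}0.npy") for n in C}
spec={"label":([105,110,60],[130,255,255],{"side":(285,320,350,365),"top":(215,225,270,290)}),
"pad":([5,60,60],[22,200,255],{"side":(312,190,340,212),"top":(385,225,425,262)}),
"redlid":([0,150,80],[6,255,255],{"side":(312,130,345,155),"top":(455,210,500,250)})}
for k,(lo,hi,roi) in spec.items():
    cen={};
    for n in C:
        m=mask(I[n],lo,hi,roi[n]); q=rect(m)[0]; 
        P=cloud(n,D[n],m); print(k,n,m.sum(),q.round(1).tolist(),"depth med",np.median(P,0).round(4))
        # quad centre by polygon of contour
        c=rect(m)[1];ap=cv2.approxPolyDP(c,4,True)[:,0].astype(float)
        cen[n]=m; M=cv2.moments(m.astype(np.uint8)); cen[n]=(M['m10']/M['m00'],M['m01']/M['m00'])
        print(ap.tolist())
    p,e=tri(cen["side"],cen["top"]); print(k,"tri",p.round(4),"gap",round(e,4))
    for n in C:
        m=mask(I[n],lo,hi,roi[n]); c=rect(m)[1][:,0].astype(np.float32)
        W=plane(n,c,p[2])[:,:2].astype(np.float32); r=cv2.minAreaRect(W*1000); print("  plane rect",n,r)
E
```

```text
label side 592 [[295.29998779296875, 331.70001220703125], [330.0, 328.79998779296875], [331.3999938964844, 345.79998779296875], [296.70001220703125, 348.70001220703125]] depth med [0.6013 0.2111 0.0388]
[[329.0, 329.0], [296.0, 332.0], [297.0, 348.0], [331.0, 345.0]]
label top 615 [[224.5, 237.89999389648438], [243.10000610351562, 234.39999389648438], [249.0, 266.20001220703125], [230.39999389648438, 269.70001220703125]] depth med [0.5965 0.2093 0.0396]
[[243.0, 235.0], [225.0, 238.0], [231.0, 269.0], [249.0, 266.0]]
label tri [0.5993 0.2096 0.0359] gap 0.0046
  plane rect side ((601.5646362304688, 208.6289520263672), (68.24486541748047, 38.618350982666016), 12.91051959991455)
  plane rect top ((596.9823608398438, 209.80799865722656), (68.1801528930664, 38.86748123168945), 12.989527702331543)
pad side 281 [[316.0, 194.0], [335.0, 194.0], [335.0, 208.0], [316.0, 208.0]] depth med [ 0.6166 -0.128   0.1018]
[[316.0, 195.0], [316.0, 207.0], [335.0, 208.0], [335.0, 195.0]]
pad top 664 [[390.5, 232.60000610351562], [418.6000061035156, 230.39999389648438], [420.5, 254.0], [392.2999877929687
[... 412 characters left out ...]
ide 229 [[320.0, 134.0], [335.0, 134.0], [335.0, 149.0], [320.0, 149.0]] depth med [ 0.6263 -0.2359  0.1971]
[[321.0, 134.0], [320.0, 148.0], [334.0, 149.0], [335.0, 135.0]]
redlid top 517 [[464.1000061035156, 220.1999969482422], [489.3999938964844, 217.5], [491.5, 238.0], [466.29998779296875, 240.6999969482422]] depth med [ 0.6225 -0.2467  0.199 ]
[[489.0, 218.0], [466.0, 220.0], [467.0, 240.0], [491.0, 238.0]]
redlid tri [ 0.6264 -0.2496  0.1876] gap 0.0029
  plane rect side ((628.0311889648438, -250.54290771484375), (37.14583206176758, 63.1468505859375), 5.53014612197876)
  plane rect top ((625.2025756835938, -249.04803466796875), (38.53901672363281, 46.69791793823242), 5.798081874847412)
```

```bash
cat >> h.py <<'E'
def goal(p,yaw):
    o=robot.get_obs();r,pi,y=o["ee_rot"]
    from scipy.spatial.transform import Rotation as R
    Rm=R.from_euler("xyz",[r,pi,y]).as_matrix()
    s=Rm.T@(np.array(p)-o["tool_pos"])*100
    print("rows tx ty tz cm",s.round(2),"spin",round((y-yaw+np.pi)%(2*np.pi)-np.pi,3),"tool yaw",round(y,4),"pos",o["tool_pos"].round(4),"t",round(o["time"],2))
E
python3 - <<'E'
from h import *
goal([0.46,0.18,0.12],-1.344)
I=cv2.imread("pics/top0.png");D=np.load("pics/top0.npy")
m=np.zeros(D.shape,bool);m[220:300,210:275]=1
P=cloud("top",D,m);P=P[P[:,2]>0.03]
r=cv2.minAreaRect((P[:,:2]*1000).astype(np.float32));print(r,np.median(P[:,2]))
big=cv2.resize(I[215:300,200:290],None,fx=7,fy=7,interpolation=2);cv2.imwrite("pics/zt0.png",big)
E
```

```text
rows tx ty tz cm [-55.98 -49.38   8.56] spin 0.125 tool yaw -1.219 pos [ 0.1894 -0.5158  0.2044] t 0.1
((585.9849243164062, 207.19400024414062), (100.98645782470703, 48.616085052490234), 12.606213569641113) 0.03910871968136187
```

View pics/zt0.png

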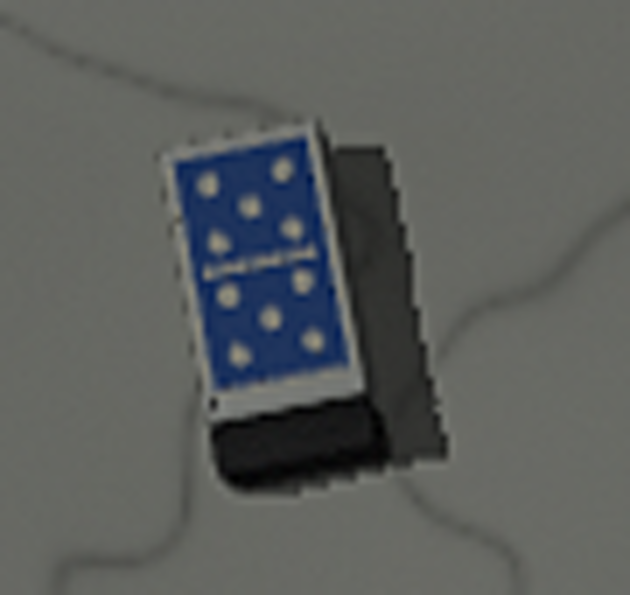

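The zoomed view shows the whole box, lid end at the bottom. Its centre by the top camera is about (0.586, 0.207), yaw 13°. Now I'll move near it to compare the cameras against the tool.

```bash
python3 -m inch '-56 -49.4 8.5 0.125 0;-56 -49.4 8.5 0.125 0;-56 -49.4 8.5 0.125 0;-56 -49.4 8.5 0.125 0;-56 -49.4 8.5 0.125 0;-56 -49.4 8.5 0.125 0;-56 -49.4 8.5 0.125 0;-56 -49.4 8.5 0.125 0;-56 -49.4 8.5 0.125 0;-56 -49.4 8.5 0.125 0;-56 -49.4 8.5 0.125 0;-56 -49.4 8.5 0.125 0;-56 -49.4 8.5 0.125 0;-56 -49.4 8.5 0.125 0;-56 -49.4 8.5 0.125 0;-56 -49.4 8.5 0.125 0;-56 -49.4 8.5 0.125 0;-56 -49.4 8.5 0.125 0;-56 -49.4 8.5 0.125 0;-56 -49.4 8.5 0.125 0'
python3 - <<'E'
from h import *
print(robot.get_obs()["tool_pos"])
for n in("side","top"):
    p,d=robot.snapshot(n); cv2.imwrite(f"pics/{n}1.png",p); np.save(f"pics/{n}1.npy",d)
goal([0.46,0.18,0.12],-1.344)
E
```

```text
time: 1.77
tool_pos: [0.4595, 0.1818, 0.1191]
ee_rot: [3.138, 0.002, -1.34]
wrist_force: [-0.6, -0.5, -0.2]
width: 0.0944
[0.45947112 0.18177453 0.11910519]
rows tx ty tz cm [-0.03 -0.05  0.02] spin 0.0 tool yaw -1.3439 pos [0.4596 0.1796 0.1202] t 1.87
```

Run:
```python
from h import *
T=np.array([0.4596,0.1796,0.1202]);a=-1.344
for n in C:
    I=cv2.imread(f"pics/{n}1.png")
    K=np.array(C[n]["K"]);E=np.array(C[n]["extrinsics"])
    q=K@(E[:3,:3]@T+E[:3,3]);u,v=q[:2]/q[2];print(n,u,v)
    x0,y0=int(u)-70,int(v)-55
    z=cv2.resize(I[max(y0,0):y0+110,x0:x0+140],None,fx=5,fy=5,interpolation=2)
    y0=max(y0,0)
    for s in(-.047,0,.047):
        p=T+s*np.array([np.cos(a),np.sin(a),0]);q=K@(E[:3,:3]@p+E[:3,3]);q=q[:2]/q[2]
        cv2.drawMarker(z,(int((q[0]-x0+.5)*5),int((q[1]-y0+.5)*5)),(0,0,255),0,14,1)
    cv2.imwrite(f"pics/z{n}1.png",z)
```

```text
side 391.2959328828145 309.3328460047167
top 243.64089796106893 316.70125554910487
```

View pics/zside1.png

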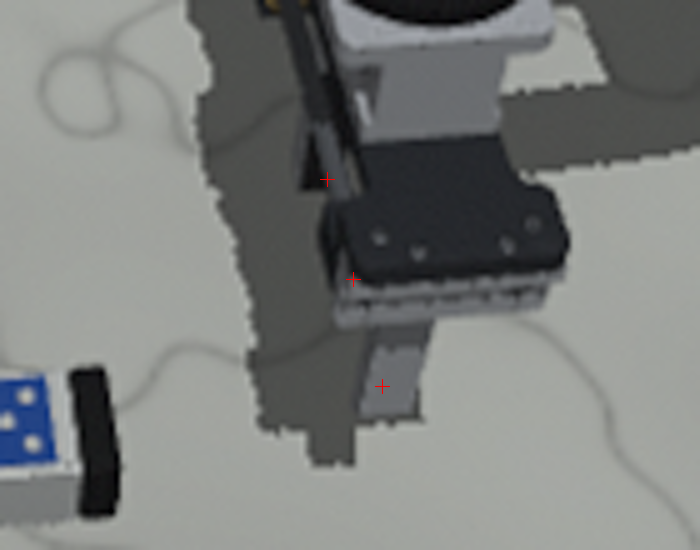

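View pics/ztop1.png

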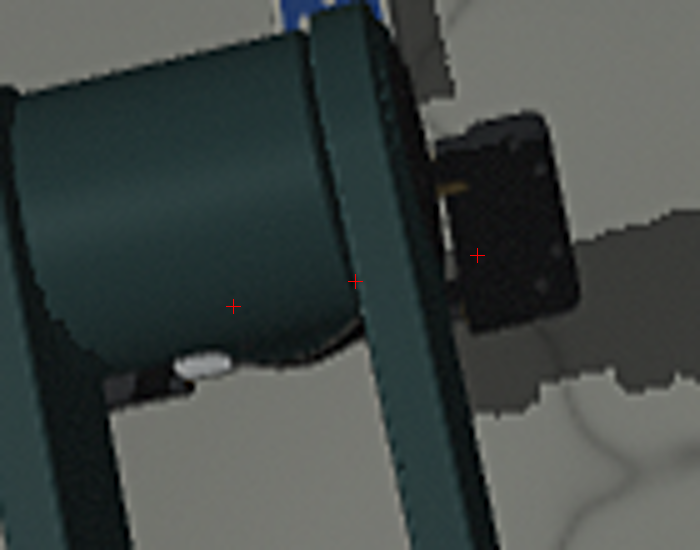

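The near fingertip in the side view is at zoomed (391,416), matching the projected outer tip (390,416). So the side camera's calibration is good, and I'll weight it for x. The top view shows only the wrist over the tool. Next I'll approach the lid end.

Run:
```python
from h import *
goal([0.561,0.203,0.10],-1.344)
goal([0.561,0.203,0.005],-1.344)
```

```text
rows tx ty tz cm [  0.   -10.41   2.  ] spin 0.0 tool yaw -1.3439 pos [0.4596 0.1796 0.1202] t 1.87
rows tx ty tz cm [ 1.000e-02 -1.043e+01  1.150e+01] spin 0.0 tool yaw -1.3439 pos [0.4596 0.1796 0.1202] t 1.87
```

```bash
python3 -m inch '0 -4 0 0 0;0 -8 0.5 0 0;0 -10.4 1 0 0;0 -10.4 1.5 0 0;0 -10.4 4 0 0;0 -10.4 7 0 0;0 -10.4 9 0 0;0 -10.4 10.5 0 0;0 -10.4 11.2 0 0;0 -10.4 11.5 0 0;0 -10.4 11.5 0 0;0 -10.4 11.5 0 0'
python3 - <<'E'
from h import *
p,d=robot.snapshot("side"); cv2.imwrite("pics/side2.png",p)
cv2.imwrite("pics/zs2.png",cv2.resize(p[260:400,240:440],None,fx=4,fy=4,interpolation=2))
print(robot.get_obs()["tool_pos"],robot.get_obs()["wrist_force"])
E
```

```text
time: 2.87
tool_pos: [0.5615, 0.2027, 0.0066]
ee_rot: [-3.141, 0.001, -1.345]
wrist_force: [-0.1, -0.4, -0.1]
width: 0.094
[0.56178529 0.20295532 0.00686738] [ 0.18803029 -0.66558978 -0.14343665]
```

View pics/zs2.png

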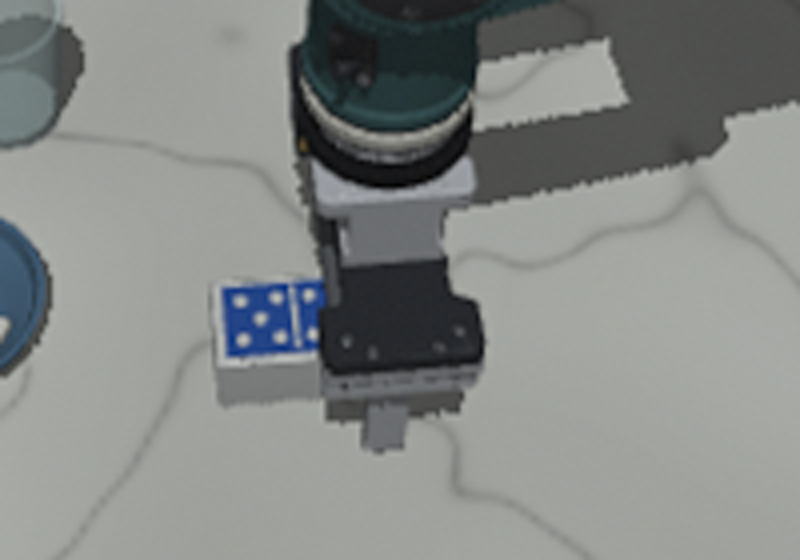

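The side view shows the near finger at about (384,448) in the zoom. It is beside the box about 73 mm from the base end. I'll shift 6 mm towards the lid, then close.

```bash
python3 -m inch '0 0.6 0 0 0;0 0.6 0.1 0 0;0 0.6 0.1 0 1;0 0.6 0.1 0 1;0 0.6 0.1 0 1;0 0.6 0.1 0 1;0 0.6 0.1 0 1;0 0.6 0.1 0 1;0 0.6 0.1 0 1;0 0.6 0.1 0 1'
python3 - <<'E'
from h import *
for n in("side","top"):
    p,d=robot.snapshot(n); cv2.imwrite(f"pics/{n}3.png",p); np.save(f"pics/{n}3.npy",d)
    if n=="side":cv2.imwrite("pics/zs3.png",cv2.resize(p[260:400,240:440],None,fx=4,fy=4,interpolation=2))
o=robot.get_obs();print(o)
E
```

```text
time: 3.75
tool_pos: [0.5559, 0.2011, 0.0057]
ee_rot: [-3.141, 0.0, -1.344]
wrist_force: [-0.3, -1.8, 0.1]
width: 0.0482
{'time': 3.85, 'joint_positions': array([2.51029333e-01, 2.95900928e-01, 1.53481240e+00, 4.22378226e-04,
       1.30987737e+00, 1.59541894e+00]), 'qvel': array([ 0.00123831, -0.00012343, -0.00047137,  0.00264537, -0.0014214 ,
        0.00181667]), 'joint_torque': array([ 9.04345382e-01, -3.99172461e+01, -2.76104128e+01,  5.75323999e-01,
       -2.26687384e-01, -3.73733940e-02]), 'tool_pos': array([0.55587542, 0.20112706, 0.00568519]), 'ee_rot': array([-3.14060108e+00,  4.32735010e-04, -1.34449815e+00]), 'wrist_force': array([ 0.90748014, -1.21997649,  0.12375155]), 'wrist_torque': array([-0.40850495, -0.03470562, -0.08520604]), 'width': 0.04779573120815366}
```

View pics/zs3.png

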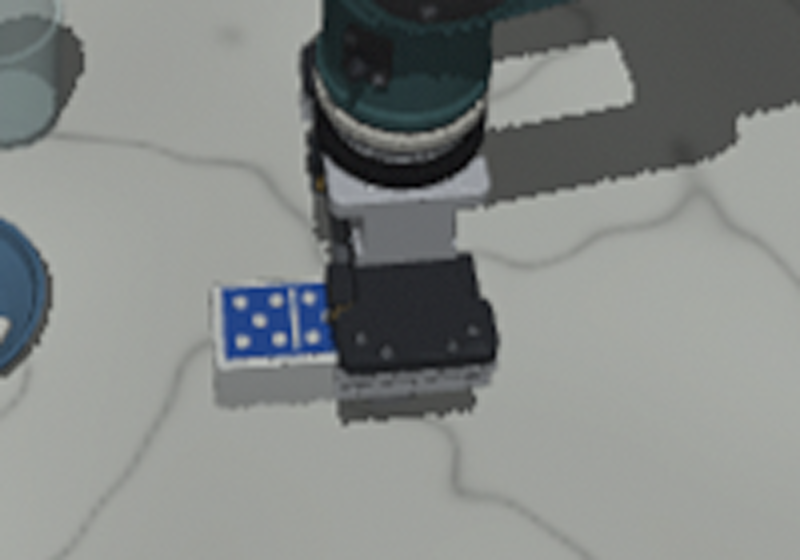

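The grip holds at 47.8 mm, and the view shows the jaws closed on the lid part of the box. Next comes the first half of an arc about the base edge, so the box pivots in the grip.

```bash
python3 -m inch '0 -0.2 -0.5 0 1;0 -0.4 -0.95 0 1;0 -0.6 -1.45 0 1;0 -0.9 -1.9 0 1;0 -1.2 -2.3 0 1;0 -1.55 -2.75 0 1;0 -1.9 -3.15 0 1;0 -2.3 -3.55 0 1;0 -2.7 -3.9 0 1;0 -3.1 -4.2 0 1;0 -3.6 -4.5 0 1;0 -4.05 -4.8 0 1;0 -4.05 -4.8 0 1'
python3 - <<'E'
from h import *
p,d=robot.snapshot("side")
cv2.imwrite("pics/zs4.png",cv2.resize(p[260:400,240:440],None,fx=4,fy=4,interpolation=2))
E
```

```text
time: 4.93
tool_pos: [0.5968, 0.2104, 0.0546]
ee_rot: [-3.138, 0.0, -1.345]
wrist_force: [-0.7, -0.5, -3.0]
width: 0.048
```

View pics/zs4.png

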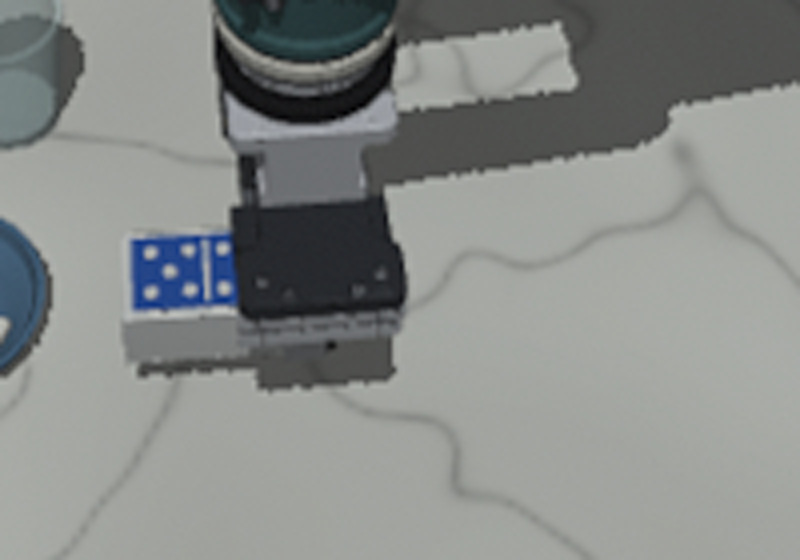

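The box was lifted level. In the zoom its label still faces up at (180,270), so it doesn't pivot under the full grip. I'll ease the closure so it can swing.

```bash
python3 -m inch '0 0 0 0 0.56;0 0 0 0 0.56;0 0 0 0 0.56'; python3 -m inch '0 0 0 0 0.51;0 0 0 0 0.51;0 0 0 0 0.51'
python3 - <<'E'
from h import *
p,d=robot.snapshot("side")
cv2.imwrite("pics/zs5.png",cv2.resize(p[260:400,240:440],None,fx=4,fy=4,interpolation=2))
o=robot.get_obs();print(o["wrist_force"],o["wrist_torque"],o["width"])
E
```

```text
time: 5.23
tool_pos: [0.5957, 0.2102, 0.0538]
ee_rot: [-3.14, 0.0, -1.345]
wrist_force: [-0.8, -0.4, -3.5]
width: 0.0481
time: 5.48
tool_pos: [0.5955, 0.2102, 0.0537]
ee_rot: [-3.141, 0.0, -1.345]
wrist_force: [-1.1, -0.6, -3.5]
width: 0.048
[-0.43670385  0.49118742 -2.18193914] [0.0051295  0.09903163 0.0274133 ] 0.04789286282298255
```

View pics/zs5.png

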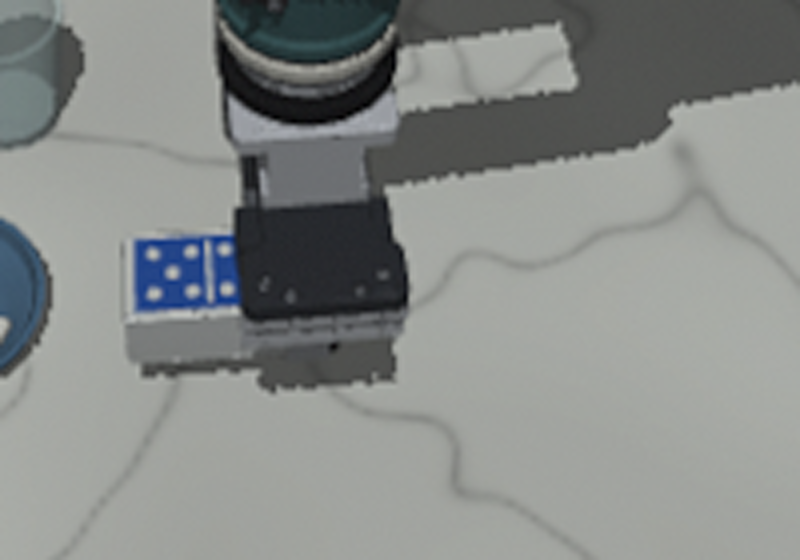

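Nothing has changed: the box is still level, with the label at (185,270). I'll ease the closure in smaller steps.

```bash
python3 -m inch '0 0 0 0 0.497;0 0 0 0 0.497;0 0 0 0 0.497';python3 -m inch '0 0 0 0 0.493;0 0 0 0 0.493;0 0 0 0 0.493'
python3 - <<'E'
from h import *
p,d=robot.snapshot("side")
cv2.imwrite("pics/zs6.png",cv2.resize(p[260:400,240:440],None,fx=4,fy=4,interpolation=2))
o=robot.get_obs();print(o["wrist_force"],o["wrist_torque"],o["width"])
E
```

```text
time: 5.78
tool_pos: [0.5955, 0.2102, 0.0538]
ee_rot: [-3.141, 0.0, -1.345]
wrist_force: [0.1, -0.3, -3.1]
width: 0.048
time: 6.03
tool_pos: [0.5956, 0.2102, 0.0538]
ee_rot: [-3.141, 0.0, -1.345]
wrist_force: [-0.5, 0.2, -3.0]
width: 0.0478
[-0.3772046   0.19389797 -3.18394837] [-0.05392677  0.07659835 -0.01218242] 0.04773853451176988
```

View pics/zs6.png

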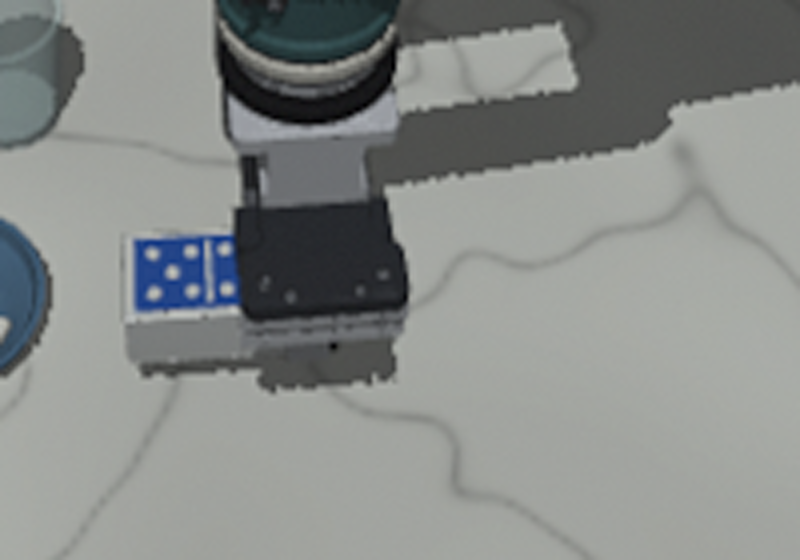

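No change yet, and the width is about 48 mm. Continuing in small steps.

```bash
python3 -m inch '0 0 0 0 0.49;0 0 0 0 0.49;0 0 0 0 0.49';python3 -m inch '0 0 0 0 0.487;0 0 0 0 0.487;0 0 0 0 0.487'
python3 - <<'E'
from h import *
p,d=robot.snapshot("side")
cv2.imwrite("pics/zs7.png",cv2.resize(p[260:400,240:440],None,fx=4,fy=4,interpolation=2))
o=robot.get_obs();print(o["wrist_force"],o["wrist_torque"],o["width"])
E
```

```text
time: 6.33
tool_pos: [0.5955, 0.2102, 0.0538]
ee_rot: [-3.141, 0.0, -1.345]
wrist_force: [-0.2, -0.3, -3.6]
width: 0.0479
time: 6.58
tool_pos: [0.5963, 0.2104, 0.0549]
ee_rot: [-3.138, 0.001, -1.345]
wrist_force: [0.5, -0.4, -0.3]
width: 0.048
[-0.88030841 -0.30732695 -0.54750196] [-0.01482862  0.00144169  0.00114803] 0.04805892274380082
```

View pics/zs7.png

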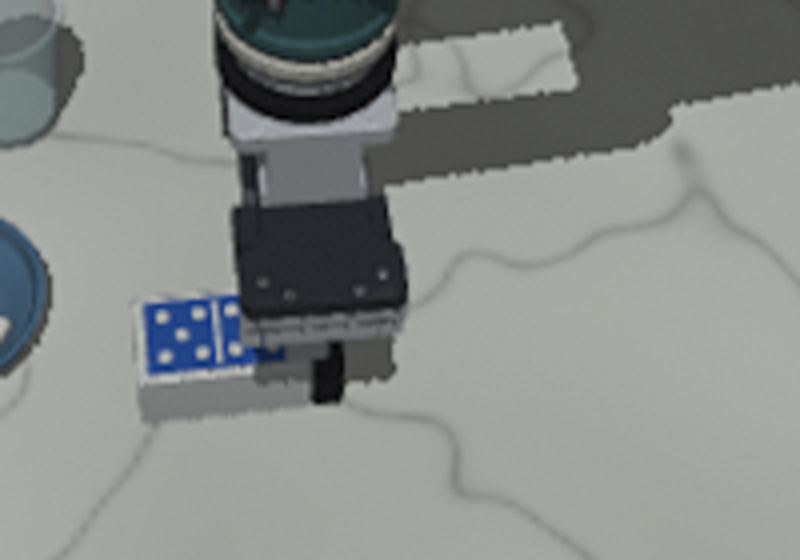

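The fingers let go just below 0.49 and the box fell flat, label up. In the zoom its base is at (140,400) and its lid at (328,375). The torsion of the full pad patch is too high. I'll re-grasp with only a small patch at the lid's top corner, where gravity has more leverage. First I'll back off and measure.

```bash
python3 -m inch '0 0 0 0 0;0 0 0 0 0;0 0 -2 0 0;0 1 -5 0 0;0 5 -6 0 0;0 9 -6 0 0;0 12 -6 0 0;0 12 -6 0 0;0 12 -6 0 0'
cat > box.py <<'E'
from h import *
import sys
k=sys.argv[1]
I={};D={}
for n in C:
    I[n],D[n]=robot.snapshot(n); cv2.imwrite(f"pics/{n}{k}.png",I[n])
cv2.imwrite(f"pics/z{k}.png",np.vstack([cv2.resize(I["side"][290:390,240:400],None,fx=4,fy=3,interpolation=2)[:300],cv2.resize(I["top"][200:300,180:340],None,fx=4,fy=3,interpolation=2)[:300]]))
rs={"side":(240,290,400,390),"top":(180,200,300,300)}
for n in C:
    m=mask(I[n],[105,110,60],[130,255,255],rs[n]); c=rect(m)[1][:,0]
    W=plane(n,c,.04)[:,:2]*1000; print(n,"label",cv2.minAreaRect(W.astype(np.float32)))
    m=mask(I[n],[0,0,0],[180,255,45],rs[n]); c=rect(m)[1][:,0]
    print(n,"lid px",cv2.boundingRect(c)," z.04", cv2.minAreaRect((plane(n,c,.04)[:,:2]*1000).astype(np.float32)))
goal([.5,.2,.1],-1.344)
E
python3 box.py 8
```

```text
time: 7.38
tool_pos: [0.4783, 0.1833, 0.1148]
ee_rot: [-3.137, 0.0, -1.344]
wrist_force: [0.1, 0.2, -0.4]
width: 0.0941
side label ((637.65087890625, 224.5703887939453), (68.01126098632812, 38.39917755126953), 14.197710037231445)
side lid px (371, 290, 29, 26)  z.04 ((459.8554382324219, 103.50613403320312), (60.91576385498047, 64.59210968017578), 7.6785078048706055)
top label ((632.3563232421875, 222.66302490234375), (69.0633544921875, 38.794036865234375), 14.007179260253906)
top lid px (180, 218, 106, 82)  z.04 ((543.2850952148438, 203.3497314453125), (190.21017456054688, 162.50961303710938), 41.715614318847656)
rows tx ty tz cm [-1.15 -2.28  1.53] spin -0.001 tool yaw -1.3446 pos [0.4803 0.1836 0.1151] t 7.48
```

View pics/z8.png

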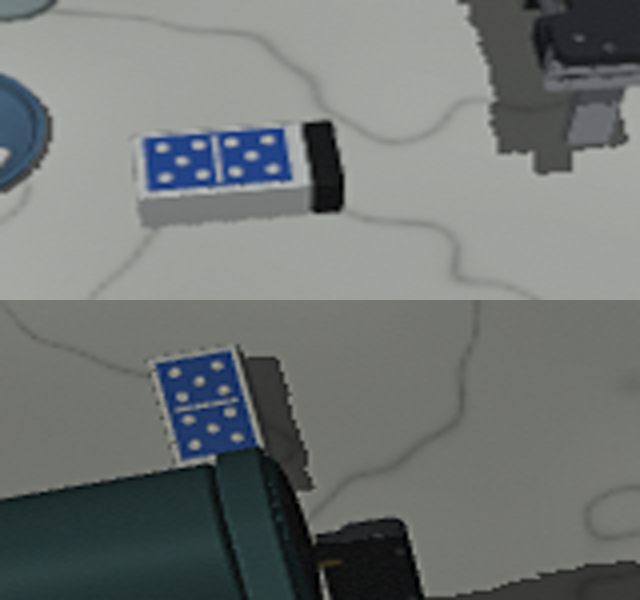

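The side view shows the box lying flat, lid end at zoom (338,152), base end at (137,168). I'll compute the ends.

Run:
```python
from h import *
P=plane("side",[[324.3,340.3],[274,345.7]],.04)*1000;print(P,np.linalg.norm(P[0]-P[1]))
```

```text
[[579.43436639 212.05712299  40.        ]
 [674.55658238 236.72596382  40.        ]] 98.26895584574328
```

Run:
```python
from h import *
goal([.581,.2123,.06],-1.325)
goal([.581,.2123,.030],-1.325)
```

```text
rows tx ty tz cm [ -0.53 -10.42   5.57] spin -0.02 tool yaw -1.3446 pos [0.4803 0.1836 0.1151] t 7.48
rows tx ty tz cm [ -0.53 -10.41   8.57] spin -0.02 tool yaw -1.3446 pos [0.4803 0.1836 0.1151] t 7.48
```

```bash
python3 -m inch '-0.5 -4 1 -0.02 0;-0.5 -8 3 -0.02 0;-0.5 -10.4 5 -0.02 0;-0.5 -10.4 7 -0.02 0;-0.5 -10.4 8.5 -0.02 0;-0.5 -10.4 8.6 -0.02 0;-0.5 -10.4 8.6 -0.02 0'
python3 - <<'E'
from h import *
goal([.581,.2123,.030],-1.325)
p,d=robot.snapshot("side")
cv2.imwrite("pics/zs9.png",cv2.resize(p[260:400,240:440],None,fx=4,fy=4,interpolation=2))
E
```

```text
time: 8.07
tool_pos: [0.5813, 0.2119, 0.0279]
ee_rot: [-3.139, 0.0, -1.325]
wrist_force: [0.6, -0.3, 0.6]
width: 0.0942
rows tx ty tz cm [-0.05  0.01 -0.21] spin 0.0 tool yaw -1.3249 pos [0.5813 0.2119 0.0279] t 8.07
```

View pics/zs9.png

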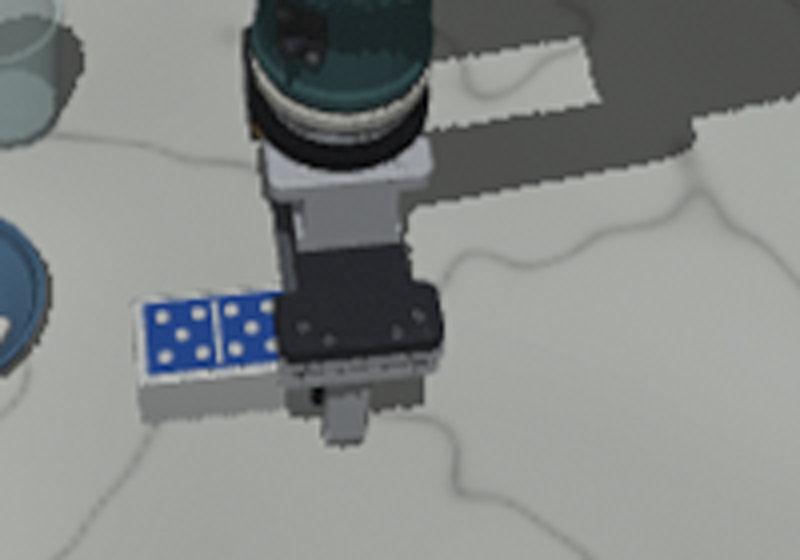

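The near finger is at about (347,440) in the zoom, straddling the lid end. I'll close and lift a little.

```bash
python3 -m inch '0 0 -0.2 0 1;0 0 -0.2 0 1;0 0 -0.2 0 1;0 0 -0.2 0 1;0 0 -0.2 0 1;0 0 -0.2 0 1;0 0 -0.2 0 1;0 0 -0.2 0 1;0 0 -0.7 0 1;0 -0.1 -1.2 0 1;0 -0.2 -1.7 0 1;0 -0.4 -2.2 0 1;0 -0.6 -2.7 0 1;0 -0.6 -2.7 0 1;0 -0.6 -2.7 0 1'
python3 - <<'E'
from h import *
p,d=robot.snapshot("side")
cv2.imwrite("pics/zs10.png",cv2.resize(p[260:400,240:440],None,fx=4,fy=4,interpolation=2))
o=robot.get_obs();print(o["wrist_force"],o["wrist_torque"],o["width"])
E
```

```text
time: 9.37
tool_pos: [0.5882, 0.2138, 0.0573]
ee_rot: [-3.135, 0.001, -1.325]
wrist_force: [-0.1, -0.1, -3.1]
width: 0.0479
[-0.08667618 -0.20507743 -3.40890294] [-0.06398841  0.14780913  0.04758859] 0.04771606866690899
```

View pics/zs10.png

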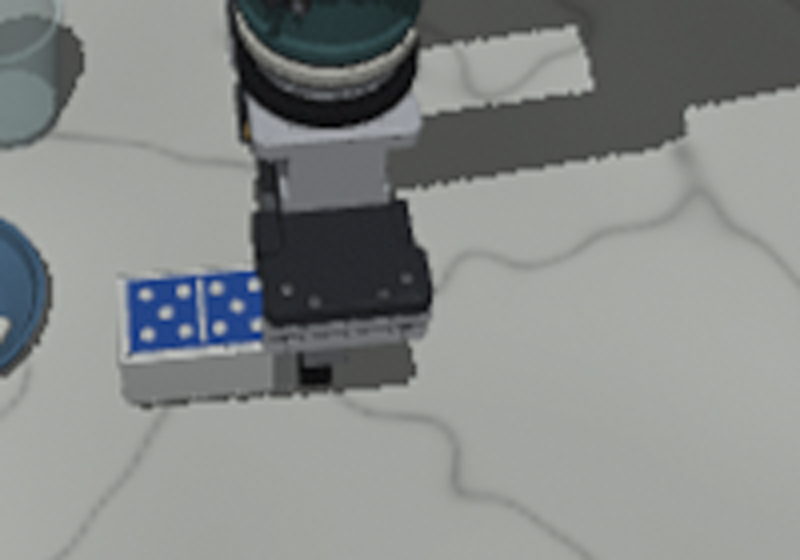

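The label is still up. I'll fit a plane to the label from depth to get its tilt and height.

```bash
cat > tilt.py <<'E'
from h import *
import sys
for n in ("side",):
    p,d=robot.snapshot(n); cv2.imwrite(f"pics/{sys.argv[1]}.png",p)
    cv2.imwrite(f"pics/z{sys.argv[1]}.png",cv2.resize(p[240:400,240:440],None,fx=4,fy=3.75,interpolation=2))
    m=mask(p,[105,110,60],[130,255,255],(240,260,420,400))
    P=cloud(n,d,m);c=P.mean(0);v=np.linalg.svd(P-c)[2][2];v*=np.sign(v[2])
    print(n,m.sum(),"centroid",c.round(4),"normal",v.round(3),"zrange",np.percentile(P[:,2],[2,98]).round(4),"tilt deg",np.degrees(np.arccos(v[2])).round(1))
o=robot.get_obs();print(o["time"],o["tool_pos"].round(4),o["wrist_force"].round(2),o["wrist_torque"].round(3),o["width"].round(4))
E
python3 tilt.py s11
```

```text
side 576 centroid [0.6461 0.2303 0.0652] normal [ 0.247 -0.696  0.674] zrange [0.0598 0.1606] tilt deg 47.6Traceback (most recent call last):
  File "tilt.py", line 9, in <module>
    o=robot.get_obs();print(o["time"],o["tool_pos"].round(4),o["wrist_force"].round(2),o["wrist_torque"].round(3),o["width"].round(4))
                                                                                                                  ^^^^^^^^^^^^^^^^
AttributeError: 'float' object has no attribute 'round'
```

```bash
sed -i 's/P=cloud(n,d,m);/m=cv2.erode(m.astype(np.uint8),np.ones((3,3)))>0;P=cloud(n,d,m);P=P[abs(P[:,2]-np.median(P[:,2]))<.03];/; s/o\["width"\].round(4)/round(o["width"],4)/' tilt.py
python3 -m inch '0 0 0 0 0.493;0 0 0 0 0.4925;0 0 0 0 0.492;0 0 0 0 0.4915;0 0 0 0 0.491;0 0 0 0 0.4905;0 0 0 0 0.49;0 0 0 0 0.49'; python3 tilt.py s12
```

```text
time: 10.13
tool_pos: [0.5879, 0.2136, 0.0567]
ee_rot: [-3.136, 0.0, -1.325]
wrist_force: [1.7, -0.1, -1.1]
width: 0.048
side 463 centroid [0.6452 0.2297 0.0502] normal [0.231 0.049 0.972] zrange [0.0421 0.0579] tilt deg 13.7
10.1833 [0.5878 0.2137 0.0569] [-0.2  -0.14 -0.81] [ 0.002  0.125 -0.026] 0.048
```

The small patch at closure 0.49 works. The box has pivoted to 13.7° with its base on the slab and the lid still held.

View pics/zs12.png

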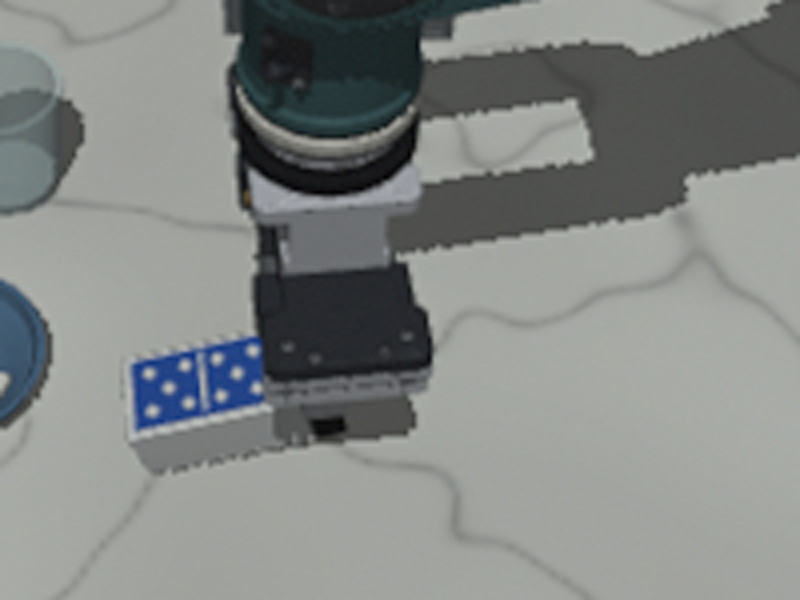

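```bash
python3 -m inch '0 -0.2 -0.3 0 0.49;0 -0.45 -0.6 0 0.49;0 -0.7 -0.85 0 0.49;0 -1 -1.15 0 0.49;0 -1.3 -1.4 0 0.49;0 -1.6 -1.65 0 0.49;0 -1.9 -1.9 0 0.49;0 -1.9 -1.9 0 0.49'; python3 tilt.py s13
```

```text
time: 10.85
tool_pos: [0.6072, 0.2185, 0.0768]
ee_rot: [-3.134, 0.001, -1.325]
wrist_force: [0.1, -0.3, -0.4]
width: 0.0476
side 292 centroid [0.6402 0.2323 0.0389] normal [ 0.    -0.026  1.   ] zrange [0.036  0.0418] tilt deg 1.5
10.9 [0.6067 0.2184 0.0764] [ 0.47  0.25 -0.04] [-0.013 -0.035 -0.052] 0.048
```

View pics/zs13.png

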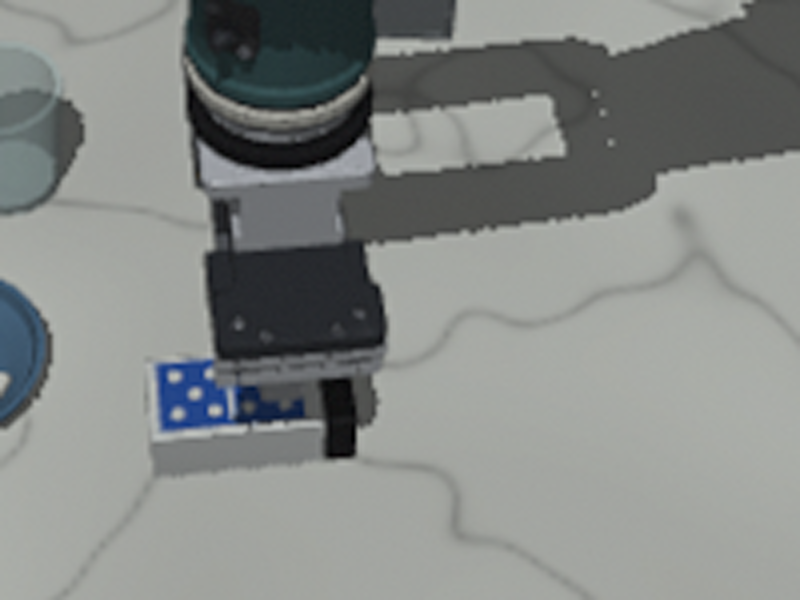

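It slipped out of the loose grip while I was raising it and is flat again, label up, lid at zoom (340,420). New plan: re-grasp the same way, move only with the full grip, and loosen briefly just to let it pivot.

```bash
python3 -m inch '0 0 0 0 0;0 0 -1 0 0;0 4 -2 0 0;0 8 -2 0 0;0 12 -2 0 0;0 12 -2 0 0;0 12 -2 0 0'
python3 box.py 14
```

```text
time: 11.48
tool_pos: [0.4877, 0.1886, 0.0954]
ee_rot: [-3.136, 0.0, -1.324]
wrist_force: [-0.5, -0.7, 0.6]
width: 0.0913
side label ((631.098876953125, 226.5159454345703), (68.08618927001953, 38.52813720703125), 14.153368949890137)
side lid px (365, 290, 35, 36)  z.04 ((468.5991516113281, 118.48002624511719), (72.5299072265625, 88.59294891357422), 2.109513998031616)
top label ((631.1387939453125, 225.94493103027344), (57.81068420410156, 38.724517822265625), 14.480484008789062)
top lid px (180, 221, 105, 79)  z.04 ((544.451904296875, 208.20091247558594), (191.51011657714844, 152.2533416748047), 39.17374801635742)
rows tx ty tz cm [-0.82 -1.11 -0.3 ] spin 0.019 tool yaw -1.3248 pos [0.4913 0.1894 0.0969] t 11.58
```

View pics/z14.png

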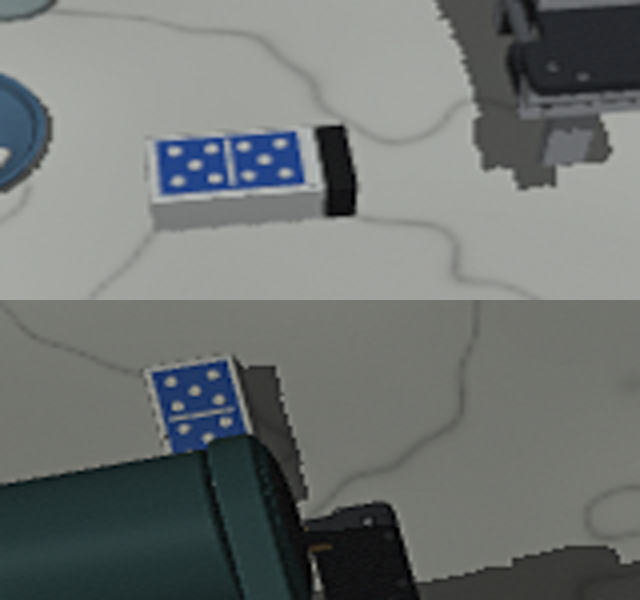

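The box is flat again, now 6.5 mm nearer the robot, with its yaw unchanged at 14.2°.

Run:
```python
from h import *
goal([.576,.2142,.028],-1.325)
```

```text
rows tx ty tz cm [-0.34 -8.75  6.98] spin 0.0 tool yaw -1.3248 pos [0.4913 0.1894 0.0969] t 11.58
```

```bash
python3 -m inch '-0.3 -4 2 0 0;-0.3 -8 4 0 0;-0.3 -8.8 5.5 0 0;-0.3 -8.8 6.8 0 0;-0.3 -8.8 7 0 0;-0.3 -8.8 7 0 0;-0.3 -8.8 6.9 0 1;-0.3 -8.8 6.9 0 1;-0.3 -8.8 6.9 0 1;-0.3 -8.8 6.9 0 1;-0.3 -8.8 6.9 0 1;-0.3 -8.8 6.9 0 1;-0.3 -8.8 6.9 0 1'
python3 -m inch '0 0 -0.6 0 1;0 -0.1 -1.2 0 1;0 -0.3 -1.8 0 1;0 -0.5 -2.4 0 1;0 -0.8 -3 0 1;0 -1.2 -3.6 0 1;0 -1.6 -4.2 0 1;0 -1.6 -4.2 0 1;0 -1.6 -4.2 0 1'; python3 tilt.py s15
python3 -m inch '0 0 0 0 0.493;0 0 0 0 0.492;0 0 0 0 0.4915;0 0 0 0 0.491;0 0 0 0 0.6;0 0 0 0 0.6'; python3 tilt.py s16
```

```text
time: 12.67
tool_pos: [0.5766, 0.2134, 0.0291]
ee_rot: [-3.132, -0.001, -1.325]
wrist_force: [0.6, -3.4, 1.7]
width: 0.0506
time: 13.42
tool_pos: [0.5923, 0.2174, 0.0719]
ee_rot: [-3.131, -0.001, -1.325]
wrist_force: [-0.1, -0.6, -2.3]
width: 0.048
side 479 centroid [0.6507 0.2323 0.0802] normal [ 0.017 -0.017  1.   ] zrange [0.0777 0.0826] tilt deg 1.4
13.4667 [0.5917 0.2172 0.0712] [-0.29  0.03 -2.26] [-0.019  0.128  0.047] 0.0474
time: 13.97
tool_pos: [0.5916, 0.2172, 0.0712]
ee_rot: [-3.132, -0.001, -1.325]
wrist_force: [0.4, 0.8, -3.3]
width: 0.0474
side 474 centroid [0.6504 0.2322 0.0794] normal [ 0.028 -0.009  1.   ] zrange [0.0766 0.082 ] tilt deg 1.7
14.0167 [0.5916 0.2173 0.0712] [-1.02 -0.12 -3.44] [0.018 0.145 0.002] 0.0478
```

```bash
python3 -m inch '0 0 0 0 0.491;0 0 0 0 0.4907;0 0 0 0 0.4904;0 0 0 0 0.6;0 0 0 0 0.6'; python3 tilt.py s17
```

```text
time: 14.43
tool_pos: [0.592, 0.2174, 0.0717]
ee_rot: [-3.131, -0.0, -1.325]
wrist_force: [0.3, -0.1, -2.4]
width: 0.0476
side 391 centroid [0.646  0.233  0.0513] normal [0.44  0.095 0.893] zrange [0.0386 0.0635] tilt deg 26.8
14.4833 [0.592  0.2174 0.0717] [ 0.9  -0.51 -1.78] [ 0.007 -0.046 -0.034] 0.0478
```

The pulse swung the box to 26.8° and the grip caught it. I'll lift further with a firm grip, then pulse again.

```bash
python3 -m inch '0 -0.3 -0.5 0 0.8;0 -0.7 -0.9 0 0.8;0 -1.1 -1.3 0 0.8;0 -1.5 -1.7 0 0.8;0 -2 -2.1 0 0.8;0 -2.4 -2.4 0 0.8;0 -2.4 -2.4 0 0.8;0 -2.4 -2.4 0 0.8'; python3 tilt.py s18
python3 -m inch '0 0 0 0 0.491;0 0 0 0 0.4907;0 0 0 0 0.4904;0 0 0 0 0.6;0 0 0 0 0.6'; python3 tilt.py s19
```

```text
time: 15.15
tool_pos: [0.6154, 0.2233, 0.096]
ee_rot: [-3.131, -0.0, -1.325]
wrist_force: [-0.6, 0.2, -3.0]
width: 0.0473
side 365 centroid [0.6704 0.2394 0.0737] normal [0.461 0.112 0.88 ] zrange [0.0611 0.086 ] tilt deg 28.3
15.2 [0.6149 0.2232 0.0957] [ 0.02  0.17 -3.48] [0.04  0.19  0.012] 0.0477
time: 15.62
tool_pos: [0.6148, 0.2231, 0.0956]
ee_rot: [-3.132, -0.001, -1.325]
wrist_force: [0.2, -0.4, -3.4]
width: 0.0473
side 355 centroid [0.6702 0.2394 0.0731] normal [0.458 0.118 0.881] zrange [0.0616 0.085 ] tilt deg 28.2
15.6667 [0.6148 0.2231 0.0956] [ 0.63  0.23 -2.47] [-0.018  0.142 -0.048] 0.0476
```

View pics/zs19.png

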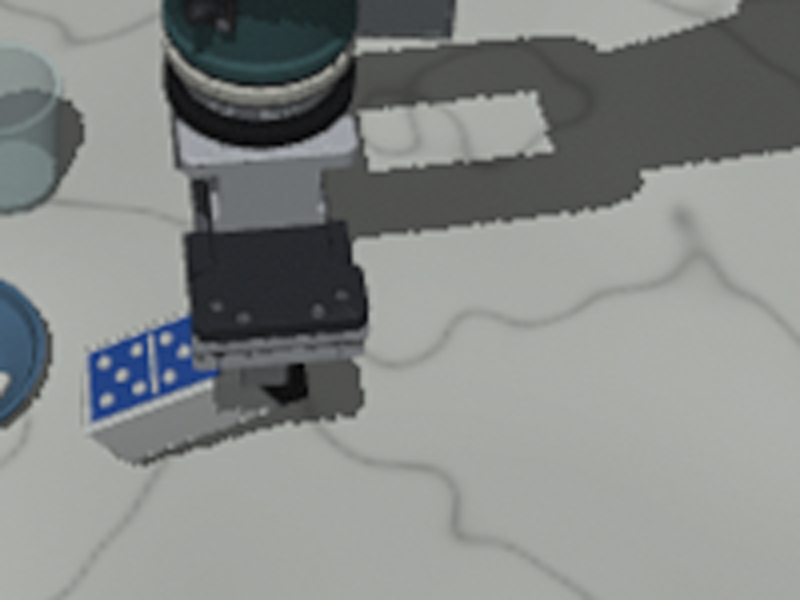

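The box is held at 28°, its base 40 px clear of the dish. I'll pulse slightly deeper.

```bash
python3 -m inch '0 0 0 0 0.4905;0 0 0 0 0.4902;0 0 0 0 0.49;0 0 0 0 0.6;0 0 0 0 0.6'; python3 tilt.py s20
```

```text
time: 16.08
tool_pos: [0.6152, 0.2232, 0.0964]
ee_rot: [-3.131, -0.0, -1.325]
wrist_force: [-0.0, 0.0, -1.0]
width: 0.0468
side 233 centroid [0.6584 0.2379 0.0516] normal [0.731 0.185 0.657] zrange [0.034 0.075] tilt deg 49.0
16.1333 [0.6151 0.2232 0.0963] [-0.53  0.33 -1.16] [-0.006  0.083  0.015] 0.0464
```

View pics/zs20.png

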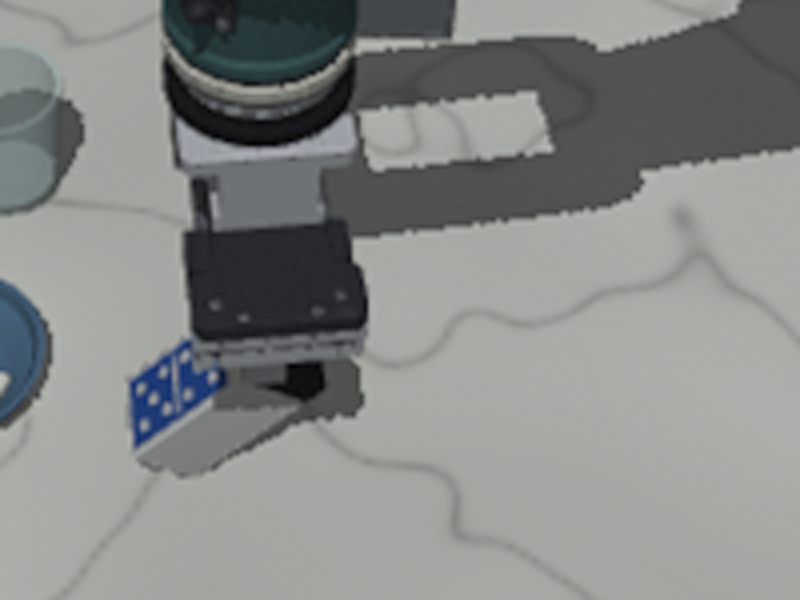

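The box is at 49°, base edge on the slab. One more small lift and pulse.

```bash
python3 -m inch '0 -0.3 -0.2 0 1;0 -0.6 -0.4 0 1;0 -0.9 -0.6 0 1;0 -0.9 -0.6 0 1;0 -0.9 -0.6 0 1'; python3 tilt.py s21
python3 -m inch '0 0 0 0 0.493;0 0 0 0 0.4905;0 0 0 0 0.4902;0 0 0 0 0.49;0 0 0 0 0.7;0 0 0 0 0.7'; python3 tilt.py s22
```

```text
time: 16.55
tool_pos: [0.6241, 0.2254, 0.1024]
ee_rot: [-3.131, -0.0, -1.325]
wrist_force: [0.3, -0.2, -2.7]
width: 0.0465
side 207 centroid [0.6636 0.2403 0.0552] normal [0.78  0.188 0.597] zrange [0.0358 0.0809] tilt deg 53.3
16.6 [0.6238 0.2254 0.1022] [ 0.18 -0.52 -4.16] [0.02  0.061 0.028] 0.0467
time: 17.1
tool_pos: [0.624, 0.2254, 0.1026]
ee_rot: [-3.13, -0.0, -1.325]
wrist_force: [-0.7, 0.1, -0.9]
width: 0.046
side 160 centroid [0.6568 0.2387 0.0506] normal [0.849 0.203 0.488] zrange [0.0296 0.0775] tilt deg 60.8
17.15 [0.6239 0.2254 0.1026] [ 0.57  0.42 -1.42] [-0.013  0.05   0.028] 0.0462
```

View pics/zs22.png

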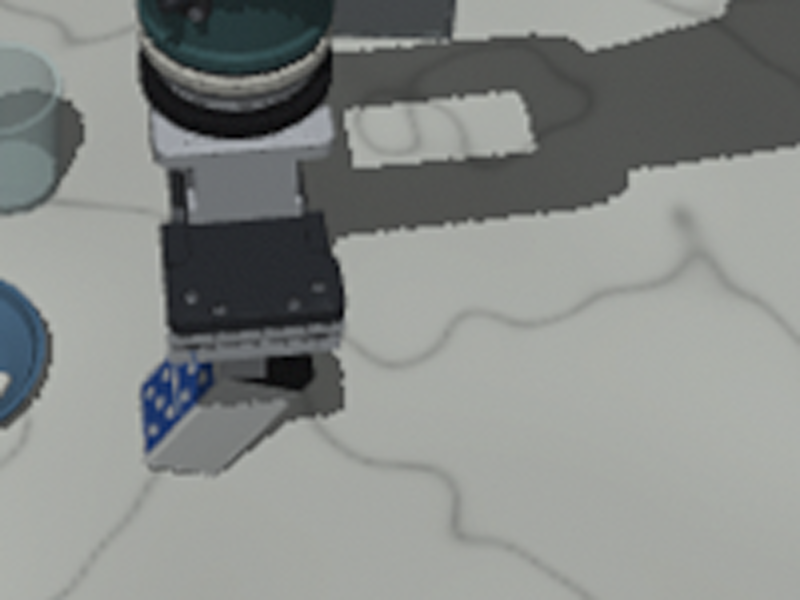

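The box is at about 61° and held. The dish lies straight outward, so before finishing the arc I'll lift it 6 mm and carry it 50 mm back towards the robot.

```bash
python3 -m inch '0 0 -0.4 0 1;0 0 -0.7 0 1;0 1 -0.7 0 1;0 2.2 -0.7 0 1;0 3.4 -0.7 0 1;0 4.5 -0.7 0 1;0 5 -0.7 0 1;0 5 -0.7 0 1;0 5 -0.3 0 1;0 5 0 0 1;0 5 0 0 1;0 5 0 0 1'; python3 tilt.py s23
python3 - <<'E'
from h import *
p,d=robot.snapshot("top");cv2.imwrite("pics/top23.png",p)
m=mask(p,[95,80,40],[125,255,255],(210,140,280,200));P=plane("top",rect(m)[1][:,0],.024)
print(cv2.minEnclosingCircle((P[:,:2]*1000).astype(np.float32)))
E
```

```text
time: 18.15
tool_pos: [0.5764, 0.2135, 0.1029]
ee_rot: [-3.129, -0.0, -1.325]
wrist_force: [-0.8, -0.0, 2.4]
width: 0.0465
side 180 centroid [0.6077 0.226  0.0508] normal [0.865 0.206 0.458] zrange [0.0295 0.0763] tilt deg 62.7
18.2 [0.5763 0.2135 0.1029] [-0.96 -0.3   1.33] [-0.008  0.128  0.031] 0.0464
((778.4451293945312, 210.48143005371094), 55.161277770996094)
```

View pics/zs23.png

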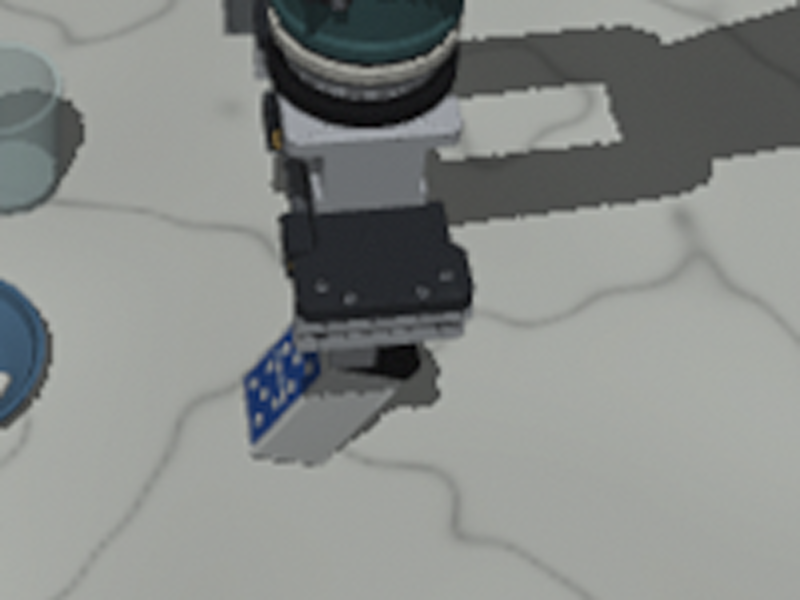

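The box is now clear of the dish at 62.7° and pressed lightly on its edge. I'll push the top outward to finish the arc.

```bash
python3 -m inch '0 -0.3 0.05 0 1;0 -0.6 0.05 0 1;0 -0.9 0.05 0 1;0 -1.2 0.05 0 1;0 -1.5 0.05 0 1;0 -1.5 0.05 0 1'; python3 tilt.py s24
```

```text
time: 18.75
tool_pos: [0.5922, 0.2174, 0.1037]
ee_rot: [-3.126, -0.0, -1.325]
wrist_force: [0.5, -0.6, 5.8]
width: 0.0462
side 99 centroid [0.6146 0.2286 0.0483] normal [0.919 0.226 0.322] zrange [0.0296 0.0737] tilt deg 71.2
18.8 [0.592  0.2174 0.1037] [-0.26 -0.9   4.47] [-0.044  0.171 -0.056] 0.0463
```

View pics/zs24.png

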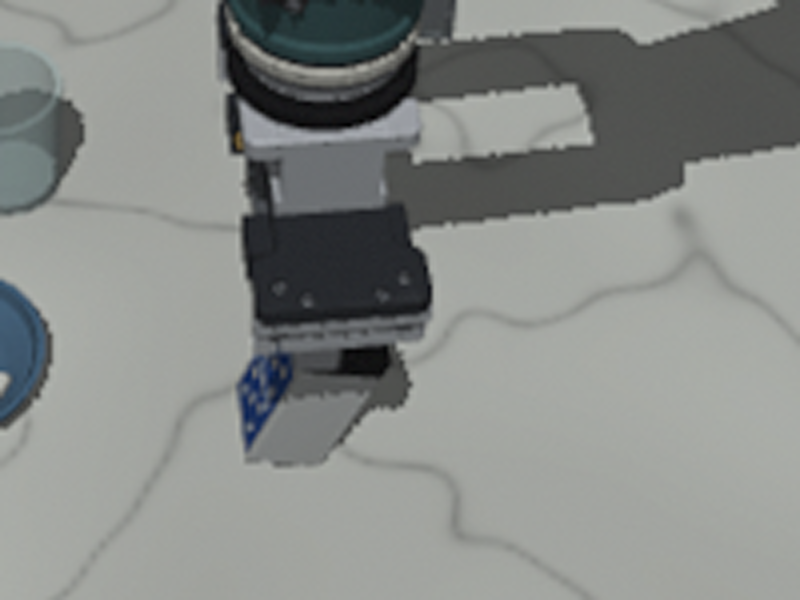

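It works: 71° now with the edge holding. I'll continue the arc towards vertical.

```bash
python3 -m inch '0 -0.3 0.05 0 1;0 -0.6 0.1 0 1;0 -0.9 0.15 0 1;0 -1.2 0.2 0 1;0 -1.5 0.25 0 1;0 -1.8 0.35 0 1;0 -1.8 0.35 0 1'; python3 tilt.py s25
```

```text
time: 19.38
tool_pos: [0.6114, 0.2223, 0.1015]
ee_rot: [-3.123, -0.0, -1.325]
wrist_force: [0.3, -0.5, 6.2]
width: 0.0459
side 17 centroid [0.6224 0.2338 0.0445] normal [0.963 0.23  0.139] zrange [0.0315 0.0595] tilt deg 82.0
19.4333 [0.6112 0.2223 0.1015] [-0.32  0.07  6.02] [0.014 0.035 0.005] 0.0466
```

View pics/zs25.png

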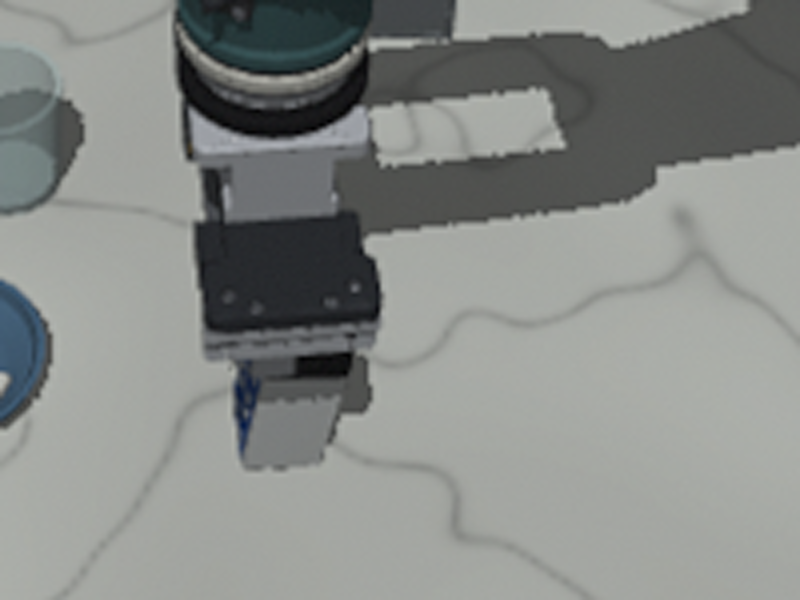

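82° now; the box is nearly upright, label to the left. A last bit, then I'll release gently.

```bash
python3 -m inch '0 -0.3 0.1 0 1;0 -0.6 0.2 0 1;0 -0.9 0.35 0 1;0 -1.1 0.45 0 1;0 -1.1 0.45 0 1'; python3 tilt.py s26
```

```text
time: 19.85
tool_pos: [0.6238, 0.2255, 0.098]
ee_rot: [-3.12, 0.0, -1.325]
wrist_force: [1.0, 0.2, 5.4]
width: 0.0461
side 46 centroid [0.7458 0.1892 0.0123] normal [0.718 0.328 0.614] zrange [0.0068 0.0221] tilt deg 52.1
19.9 [0.6236 0.2255 0.0981] [0.78 1.56 4.56] [ 0.05  -0.065  0.052] 0.0464
```

View pics/zs26.png

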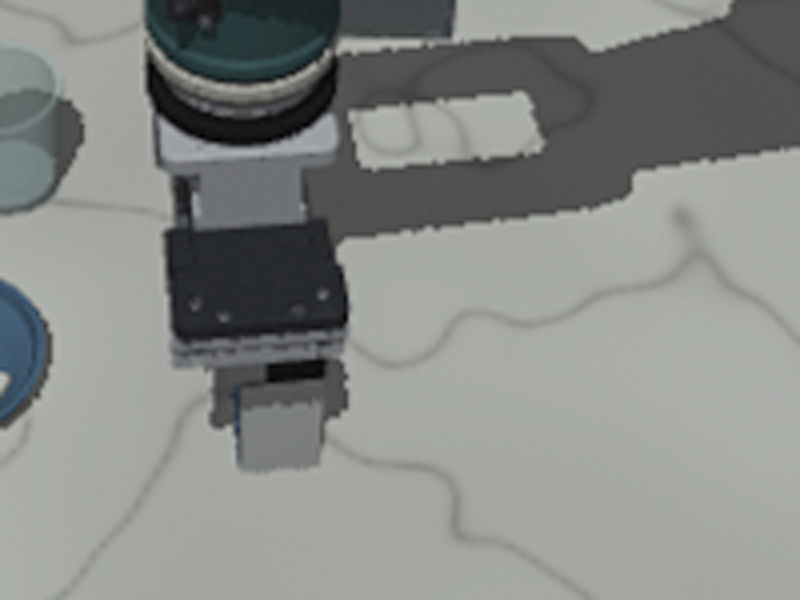

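The box stands essentially vertical in the side view, its near face about (280,430) with parallel vertical edges. I'll release and back off upward.

```bash
python3 -m inch '0 0 0 0 0.45;0 0 0 0 0.3;0 0 0 0 0.1;0 0 0 0 0;0 0 -1 0 0;0 0 -4 0 0;0 0 -7 0 0;0 4 -8 0 0;0 8 -8 0 0;0 12 -8 0 0;0 14 -8 0 0;0 14 -8 0 0'
python3 - <<'E'
from h import *
for n in C:
    p,d=robot.snapshot(n); cv2.imwrite(f"pics/{n}27.png",p); np.save(f"pics/{n}27.npy",d)
a=cv2.imread("pics/side27.png")[240:400,240:400];b=cv2.imread("pics/top27.png")[180:340,160:320]
cv2.imwrite("pics/z27.png",cv2.resize(np.hstack([a,b]),None,fx=2.5,fy=3.5,interpolation=2))
E
```

```text
time: 20.9
tool_pos: [0.4829, 0.1904, 0.1761]
ee_rot: [-3.12, 0.0, -1.324]
wrist_force: [0.6, -0.1, 0.7]
width: 0.0939
```

View pics/z27.png

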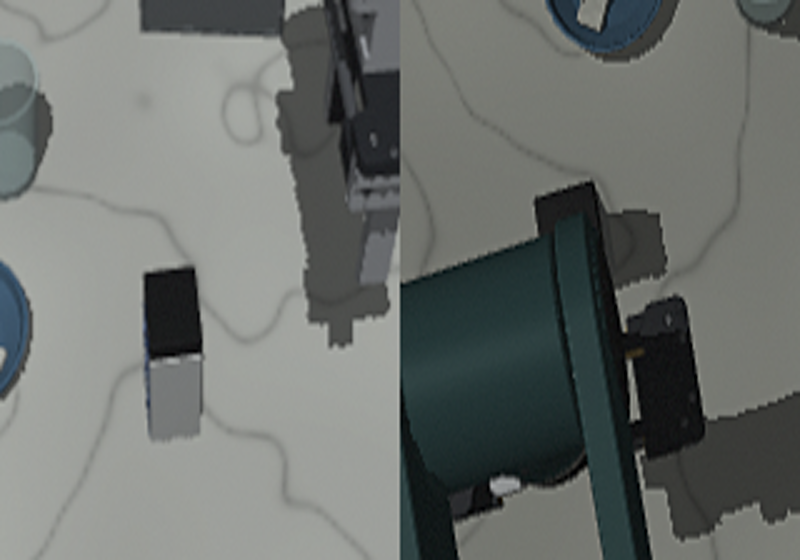

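It stands upright, lid up at left-panel (172,310). The top view shows the lid at (570,215). I'll measure the lid top.

Run:
```python
from h import *
D=np.load("pics/side27.npy");m=np.zeros(D.shape,bool);m[300:375,290:330]=1
P=cloud("side",D,m);T=P[P[:,2]>.093];print(len(T),np.median(T,0),P[:,2].max())
r=cv2.minAreaRect((T[:,:2]*1000).astype(np.float32));print(r)
c=T.mean(0);T=T[T[:,2]>.096];v=np.linalg.svd(T-T.mean(0))[2][2];print(v)
# corners of lid top from side picture
I=cv2.imread("pics/side27.png");cv2.imwrite("pics/zz27.png",cv2.resize(I[310:370,285:335],None,fx=10,fy=10,interpolation=2))
```

```text
497 [0.60915516 0.22683883 0.09812155] 0.10164621977997224
((609.3045043945312, 225.07620239257812), (39.85455322265625, 49.20717239379883), 14.607636451721191)
[ 0.00313297 -0.00424402  0.99998609]
```

View pics/zz27.png

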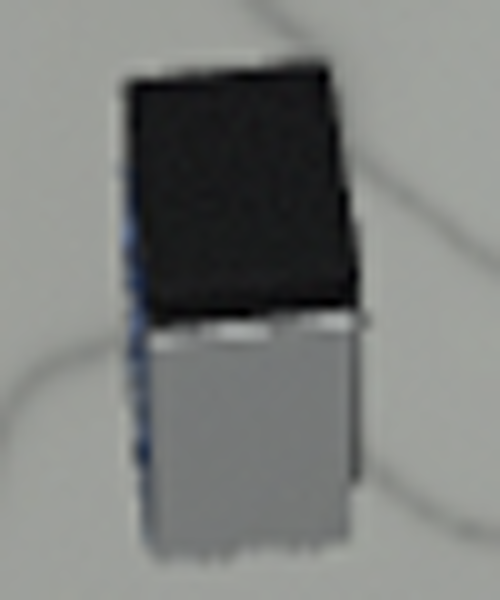

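Lid top centre is (0.609, 0.2255), yaw 14.6°, upright to within 0.3°. Now I'll re-grasp it upright.

Run:
```python
from h import *
goal([.609,.2255,.15],-1.316)
goal([.609,.2255,.068],-1.316)
```

```text
rows tx ty tz cm [ -0.36 -12.65   2.92] spin -0.009 tool yaw -1.3248 pos [0.4865 0.1911 0.1761] t 21.0
rows tx ty tz cm [ -0.36 -12.45  11.12] spin -0.009 tool yaw -1.3248 pos [0.4865 0.1911 0.1761] t 21.0
```

```bash
python3 -m inch '-0.4 -3 0 -0.01 0;-0.4 -6.5 1 -0.01 0;-0.4 -10 2 -0.01 0;-0.4 -12.6 3 -0.01 0;-0.4 -12.6 3 -0.01 0;-0.4 -12.5 6 -0.01 0;-0.4 -12.5 9 -0.01 0;-0.4 -12.5 10.8 -0.01 0;-0.4 -12.4 11.1 -0.01 0;-0.4 -12.4 11.1 -0.01 0;-0.4 -12.4 11.1 -0.01 0'
python3 - <<'E'
from h import *
goal([.609,.2255,.068],-1.316)
p,d=robot.snapshot("side");cv2.imwrite("pics/z28.png",cv2.resize(p[240:400,240:440],None,fx=4,fy=3.75,interpolation=2))
E
```

```text
time: 21.92
tool_pos: [0.6095, 0.2261, 0.0695]
ee_rot: [-3.115, -0.0, -1.315]
wrist_force: [0.4, -0.2, -0.2]
width: 0.0941
rows tx ty tz cm [0.04 0.06 0.15] spin 0.001 tool yaw -1.3149 pos [0.6095 0.2261 0.0695] t 21.92
```

View pics/z28.png

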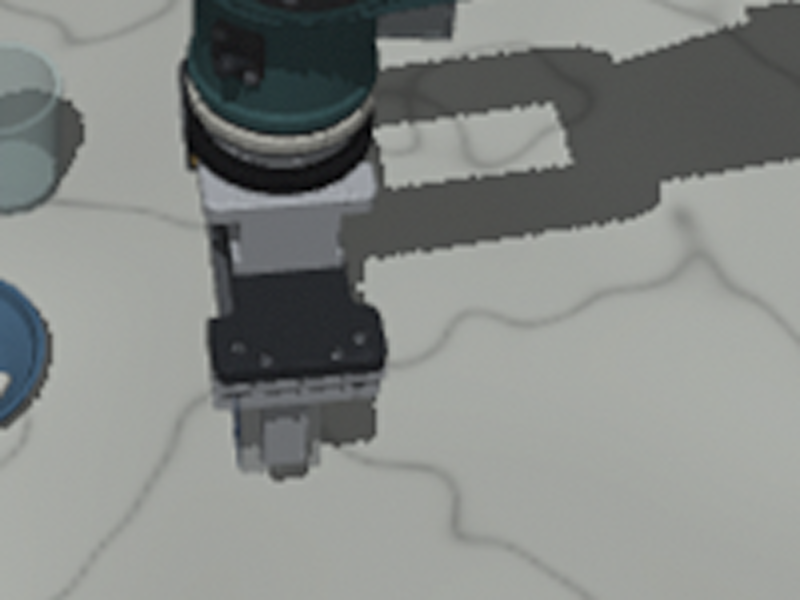

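The finger is centred on the box at (287,440) in the zoom. Closing and lifting.

```bash
python3 -m inch '0 0 0 0 1;0 0 0 0 1;0 0 0 0 1;0 0 0 0 1;0 0 0 0 1;0 0 0 0 1;0 0 0 0 1;0 0 0 0 1;0 0 -1 0 1;0 0 -3 0 1;0 0 -6 0 1;0 0 -9.5 0 1;0 0 -13 0 1;0 0 -16.5 0 1;0 0 -18 0 1;0 0 -18 0 1;0 0 -18 0 1'
python3 - <<'E'
from h import *
p,d=robot.snapshot("side");cv2.imwrite("pics/side29.png",p)
o=robot.get_obs();print(o["ee_rot"],o["wrist_force"],o["width"])
# pad from first pictures at z=.104
for n in C:
    I=cv2.imread(f"pics/{n}0.png");m=mask(I,[5,60,60],[22,200,255],{"side":(312,190,340,212),"top":(385,225,425,262)}[n])
    print(n,cv2.minAreaRect((plane(n,rect(m)[1][:,0],.104)[:,:2]*1000).astype(np.float32)))
goal([.615,-.129,.25],-1.470)
E
```

```text
time: 23.38
tool_pos: [0.605, 0.2252, 0.2509]
ee_rot: [-3.112, 0.0, -1.315]
wrist_force: [-0.1, -0.2, -3.7]
width: 0.0482
[-3.11647861e+00  2.55889035e-04 -1.31467078e+00] [ 0.55398509 -0.37901421 -2.27672573] 0.04818602219766698
side ((616.2095336914062, -126.50313568115234), (45.78642272949219, 50.52460479736328), 7.188860893249512)
top ((611.0513916015625, -128.96348571777344), (46.97426223754883, 55.0641975402832), 5.794450759887695)
rows tx ty tz cm [34.51  7.92 -0.36] spin 0.155 tool yaw -1.3147 pos [0.6043 0.2249 0.2485] t 23.43
```

View pics/side29.png

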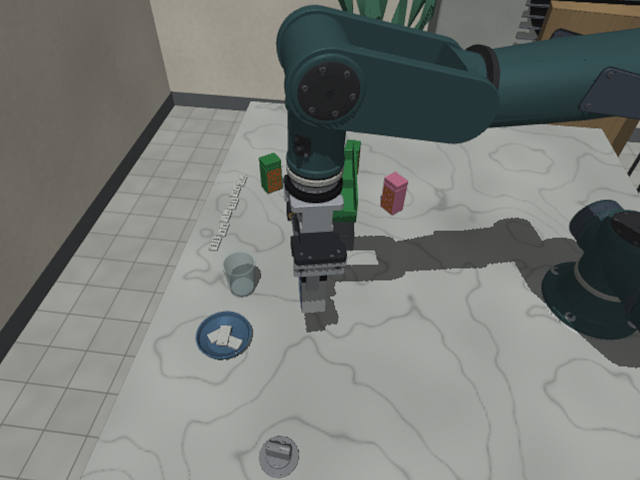

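Held, and the width is 48.2 mm. The box hangs clear under the gripper. Carrying it over the pad at this height.

```bash
python3 -m inch '2 0.5 0 0 1;5 1.2 0 0.03 1;8.5 2 0 0.06 1;12 2.8 0 0.09 1;15.5 3.6 0 0.12 1;19 4.4 0 0.155 1;22.5 5.2 0 0.155 1;26 6 0 0.155 1;29.5 6.8 0 0.155 1;32.5 7.5 0 0.155 1;34.5 7.9 0 0.155 1;34.5 7.9 0 0.155 1;34.5 7.9 0 0.155 1'
python3 - <<'E'
from h import *
for n in C:
    p,d=robot.snapshot(n);cv2.imwrite(f"pics/{n}30.png",p);np.save(f"pics/{n}30.npy",d)
goal([.615,-.129,.25],-1.470)
a=cv2.imread("pics/side30.png")[120:260,260:400];cv2.imwrite("pics/z30.png",cv2.resize(a,None,fx=4.2,fy=4.2,interpolation=2))
E
```

```text
time: 24.52
tool_pos: [0.614, -0.1296, 0.2424]
ee_rot: [-3.123, 0.008, -1.472]
wrist_force: [-0.2, 0.3, -2.9]
width: 0.0482
rows tx ty tz cm [ 0.12 -0.04 -0.6 ] spin 0.001 tool yaw -1.4689 pos [ 0.6145 -0.1278  0.244 ] t 24.62
```

View pics/z30.png

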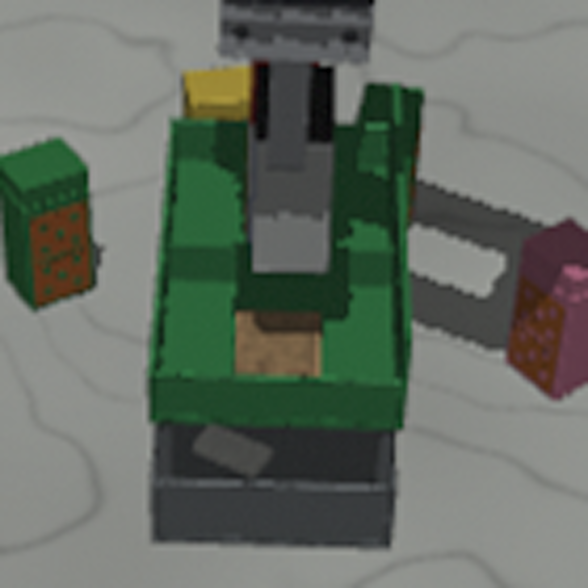

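View pics/top30.png

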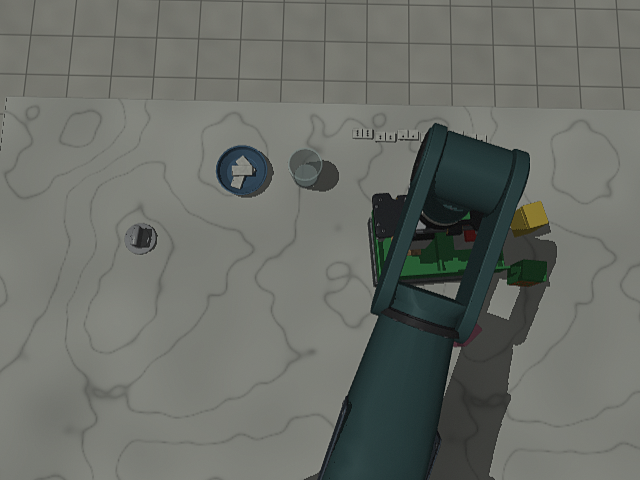

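The side view shows the box bottom-near edge at zoom (252–330, 272), and the pad below it at (235–322, 310–375). The top view is mostly hidden by the arm. I'll compare the predicted box corners with the observed ones to get the camera bias here.

Run:
```python
from h import *
K=np.array(C["side"]["K"]);E=np.array(C["side"]["extrinsics"])
def pr(p):q=K@(E[:3,:3]@np.array(p)+E[:3,3]);return (q[:2]/q[2])
a=-1.469;e=np.array([np.cos(a),np.sin(a)]);u=np.array([-np.sin(a),np.cos(a)])
c=np.array([.6145,-.1278])
for s in(.02,-.02):
    p=c-e*.024+u*s; print((pr([*p,.1745])-[260,120])*4.2, pr([*p,.1745]))
# rays at bottom corners z=.1745
print(plane("side",[[260+253/4.2,120+272/4.2],[260+330/4.2,120+272/4.2]],.1745))
I=cv2.imread("pics/side30.png");z=cv2.resize(I[170:215,300:350],None,fx=12,fy=12,interpolation=2);cv2.imwrite("pics/z31.png",z)
```

```text
[244.69213712 266.9944981 ] [318.26003265 183.5701186 ]
[319.98569157 268.89009967] [336.18706942 184.0214523 ]
[[ 0.62708929 -0.09834915  0.1745    ]
 [ 0.58665443 -0.1041099   0.1745    ]]
```

View pics/z31.png

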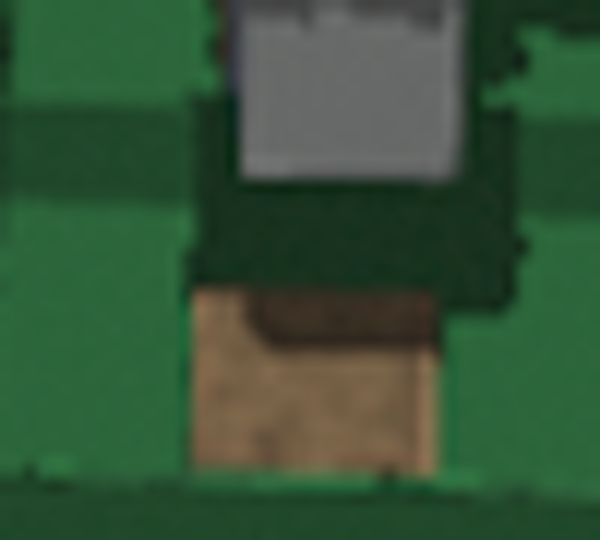

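Measured in the side camera alone, the box needs about +6.5 mm outward. The sideways match is within 1–2 mm. I'll shift it, lower part-way and check again.

```bash
python3 -m inch '0 -0.3 0 0 1;0 -0.65 0 0 1;0 -0.65 0.5 0 1;0 -0.65 1.5 0 1;0 -0.65 3 0 1;0 -0.65 4.5 0 1;0 -0.65 5.3 0 1;0 -0.65 5.5 0 1;0 -0.65 5.5 0 1;0 -0.65 5.5 0 1'
python3 - <<'E'
from h import *
p,d=robot.snapshot("side");cv2.imwrite("pics/side32.png",p);np.save("pics/side32.npy",d)
o=robot.get_obs();print(o["tool_pos"],o["ee_rot"])
cv2.imwrite("pics/z32.png",cv2.resize(p[150:225,290:360],None,fx=8,fy=8,interpolation=2))
E
```

```text
time: 25.45
tool_pos: [0.6224, -0.1266, 0.1897]
ee_rot: [-3.12, 0.006, -1.469]
wrist_force: [-0.4, 1.0, -2.9]
width: 0.0484
[ 0.62264441 -0.12671705  0.19028057] [-3.11878236  0.00591194 -1.46889483]
```

View pics/z32.png

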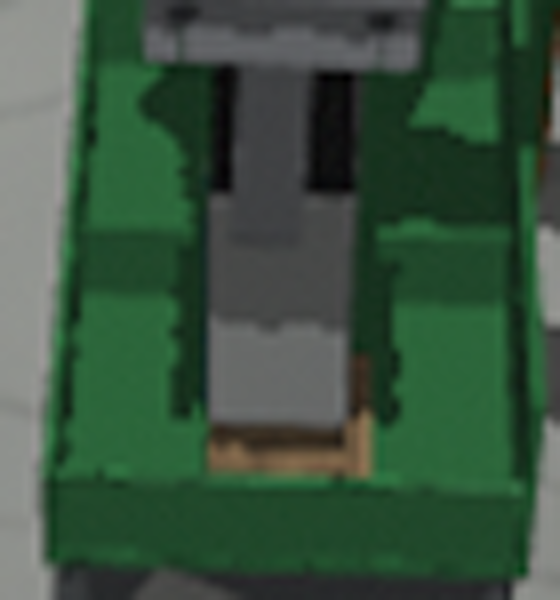

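The box's bottom edge spans zoom columns 208–350 and the pad spans 207–372, so the box is about 3 mm too far out. I'll correct that and lower slowly.

```bash
python3 -m inch '0 0.3 0 0 1;0 0.3 0.3 0 1;0 0.3 0.7 0 1;0 0.3 1 0 1;0 0.3 1.2 0 1;0 0.3 1.3 0 1;0 0.3 1.3 0 1'
python3 - <<'E'
from h import *
p,d=robot.snapshot("side");cv2.imwrite("pics/side33.png",p)
o=robot.get_obs();print(o["tool_pos"],o["ee_rot"],o["wrist_force"])
cv2.imwrite("pics/z33.png",cv2.resize(p[150:225,290:360],None,fx=8,fy=8,interpolation=2))
E
```

```text
time: 26.08
tool_pos: [0.6197, -0.1268, 0.1765]
ee_rot: [-3.12, 0.006, -1.469]
wrist_force: [0.4, 1.0, -3.9]
width: 0.0483
[ 0.61983404 -0.12689548  0.176842  ] [-3.119347    0.00611256 -1.46891666] [ 0.10794427  0.23337708 -2.61952941]
```

View pics/z33.png

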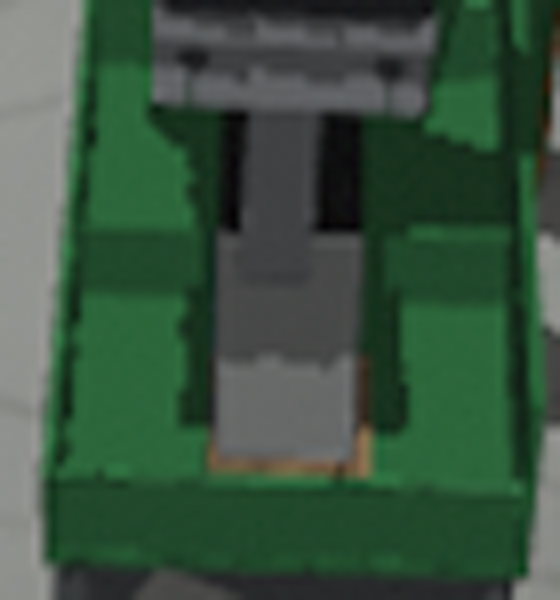

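Now centred in the side view, with the box at 217–357 inside the pad at 207–372. Lowering the last few millimetres.

```bash
python3 -m inch '0 0 0.1 0 1;0 0 0.2 0 1;0 0 0.3 0 1;0 0 0.3 0 1';python3 -m inch '0 0 0.05 0 1;0 0 0.1 0 1;0 0 0.1 0 1'
```

```text
time: 26.47
tool_pos: [0.6201, -0.1269, 0.1745]
ee_rot: [-3.118, 0.006, -1.469]
wrist_force: [-0.3, -0.0, -0.5]
width: 0.0483
time: 26.72
tool_pos: [0.6203, -0.1269, 0.1745]
ee_rot: [-3.117, 0.005, -1.469]
wrist_force: [-1.0, 0.3, 2.8]
width: 0.0484
```

Contact: the wrist force went from −3 to +2.8 N at a tool height of 0.1745. I'll open partly so the fingers clear, then lift straight up and back away.

```bash
python3 -m inch '0 0 0 0 0.48;0 0 0 0 0.46;0 0 0 0 0.4;0 0 0 0 0.2;0 0 0 0 0;0 0 0 0 0;0 0 -1 0 0;0 0 -3 0 0;0 0 -6 0 0;0 0 -9 0 0;0 0 -12 0 0;0 4 -14 0 0;0 8 -14 0 0;0 12 -14 0 0;0 16 -14 0 0;0 20 -14 0 0;0 20 -14 0 0'
python3 - <<'E'
from h import *
for n in C:
    p,d=robot.snapshot(n);cv2.imwrite(f"pics/{n}34.png",p);np.save(f"pics/{n}34.npy",d)
a=cv2.imread("pics/side34.png")[110:270,240:420];b=cv2.imread("pics/top34.png")[160:320,350:530]
cv2.imwrite("pics/z34.png",cv2.resize(np.hstack([a,b]),(792,352+100),interpolation=2))
E
```

```text
time: 28.13
tool_pos: [0.4127, -0.1481, 0.3114]
ee_rot: [-3.117, 0.004, -1.472]
wrist_force: [0.0, 0.4, 0.4]
width: 0.0939
```

View pics/z34.png

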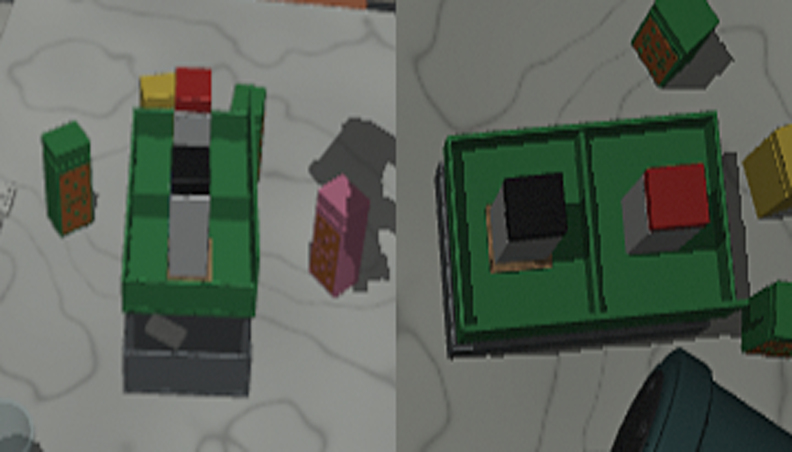

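The box stands on the pad beside the untouched red-lidded box. Final numeric check.

Run:
```python
from h import *
for n,roi in (("top",(375,210,425,265)),("top",(455,205,505,260)),("side",(312,155,342,182))):
    I=cv2.imread(f"pics/{n}34.png");D=np.load(f"pics/{n}34.npy");m=np.zeros(D.shape,bool);x0,y0,x1,y1=roi;m[y0-5:y1,x0-5:x1+5]=1
    P=cloud(n,D,m);T=P[P[:,2]>.19]
    if len(T):
        r=cv2.minAreaRect((T[:,:2]*1000).astype(np.float32));Q=T[T[:,2]>.195];v=np.linalg.svd(Q-Q.mean(0))[2][2]
        print(n,len(T),np.median(T,0).round(4),r,v.round(3))
I=cv2.imread("pics/top34.png");m=mask(I,[0,150,80],[6,255,255],(455,210,510,250));print("red",rect(m)[0].tolist())
a=cv2.imread("pics/top0.png");b=I
for nm,(x0,y0,x1,y1) in dict(dish=(210,140,280,200),glass=(285,145,345,195),fan=(120,215,165,260)).items():
    print(nm,cv2.absdiff(a[y0:y1,x0:x1],b[y0:y1,x0:x1]).mean())
print(robot.get_obs()["qvel"].round(3))
```

```text
top 615 [ 0.6115 -0.1281  0.2028] ((612.9169921875, -128.3892822265625), (41.09253692626953, 48.93495178222656), 6.031259059906006) [ 0.019 -0.002 -1.   ]
top 606 [ 0.6215 -0.2455  0.1988] ((622.5594482421875, -246.46026611328125), (40.21076202392578, 49.23739242553711), 4.8516621589660645) [-0.017  0.001 -1.   ]
side 299 [ 0.6179 -0.1171  0.2014] ((618.9506225585938, -124.44212341308594), (38.21895217895508, 50.427555084228516), 6.007838726043701) [-0.003  0.044  0.999]
red [[464.38580322265625, 219.40101623535156], [490.0406494140625, 217.5685272216797], [491.53302001953125, 238.46192932128906], [465.878173828125, 240.29441833496094]]
dish 6.563174603174603
glass 6.7011111111111115
fan 7.133827160493827
[ 0.021  0.06  -0.039  0.006 -0.012  0.003]
```

```bash
python3 -m inch '0 0 0 0 0;0 0 0 0 0;0 0 0 0 0;0 0 0 0 0'
python3 - <<'E'
from h import *
print(robot.get_obs()["qvel"].round(3)); print(robot.close_job())
E
```

```text
time: 28.57
tool_pos: [0.4184, -0.1484, 0.3109]
ee_rot: [-3.115, 0.004, -1.469]
wrist_force: [-0.6, 0.2, -0.3]
width: 0.0937
[-0.002 -0.003  0.008 -0.001 -0.001 -0.001]
the job is handed in; nothing more can be done
None
```

I stood the domino box upright on the slab and let go of it. I then took it again near the lid and lowered it in the grip onto the cork pad until it touched. The job was handed in at about 28.6 s of the 56 s allowed; no verdict was reported.

**Standing it up:** The first two tries failed. The full grip lifted the box level without letting it pivot. The loosened grip then dropped it flat from a low lift, first by about 5 cm and then by less. It worked with a small grip at the lid corner, short loosening pulses, and a push over its base edge. After release it stood within 0.3° of vertical.

**Last checks on the placed box:**

| Check | Result |
|---|---|
| Position on the pad | Within about 2 mm of centre by the top camera, 3 mm by the side camera in the outward direction |
| Lid top height | 0.203 m, against about 0.204 m expected |
| Yaw | About 6.0°, against 5.8° for the caddy |
| Tilt | About 1° by the top camera; the side depth fit gave 2.5° on few points |
| Label | Not seen directly in the last pictures; it faced outward when the box stood on the slab, and the top view shows a plain face on the robot side |

**Other items:** The red lid stayed within about 1 px of where it started. The dish, glass and knob looked unmoved by eye. Their before-and-after image difference was a uniform 6–7 grey levels, which I did not look into.

**Disagreement:** The two cameras differ by about 4–5 mm in absolute position, so I centred the box using its position relative to the pad within one camera view.

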